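Unpack reagent cartons onto the label reader and start it

TASK

Lift the reagent cartons one by one out of the grey delivery bin and stand them upright in one straight, closed row at the label reader: each carton end-on to the back fence, the first with its long side against the reader block and the others side by side against it, nudged together so that no gaps remain. When the row is complete and square, turn the selector knob on the reader block clockwise past its click to its far stop. Leave the other things on the worktop where they are.

Things in the scene. Friction and masses are not known exactly. Their poses are not given: they have to be found in the camera images.
- carton_0: upright rectangular reagent carton of printed board, 110 mm long (its x), 50 mm wide (its y), 75 mm tall, about 0.15 kg, loose, all the same size; pushed near its top it tips, so push it low; origin at the centre of its underside, z up. Starts in one of the bin's pockets, standing on the bin floor 4 mm above the worktop. Absent in some runs.
- carton_1: upright rectangular reagent carton of printed board, 110 mm long (its x), 50 mm wide (its y), 75 mm tall, about 0.15 kg, loose, all the same size; pushed near its top it tips, so push it low; origin at the centre of its underside, z up. Starts in one of the bin's pockets, standing on the bin floor 4 mm above the worktop. Absent in some runs.
- carton_2: upright rectangular reagent carton of printed board, 110 mm long (its x), 50 mm wide (its y), 75 mm tall, about 0.15 kg, loose, all the same size; pushed near its top it tips, so push it low; origin at the centre of its underside, z up. Starts in one of the bin's pockets, standing on the bin floor 4 mm above the worktop. Absent in some runs.
- carton_3: upright rectangular reagent carton of printed board, 110 mm long (its x), 50 mm wide (its y), 75 mm tall, about 0.15 kg, loose, all the same size; pushed near its top it tips, so push it low; origin at the centre of its underside, z up. Starts in one of the bin's pockets, standing on the bin floor 4 mm above the worktop. Absent in some runs.
- bin: grey open bin, fixed, 136 mm (x) by 358 mm (y); walls 60 mm high, 4 thick, floor 4 thick; origin centre of underside, z up. Four floor pockets 56 (y) by 128 mm (x), centred at x 0, y -0.123, -0.041, 0.041, 0.123, parted by ridges 26 mm wide (23 at the ends), tops 24 mm above the worktop: finger room beside each carton. Bin and reader may swap places.
- station: label reader, fixed: aluminium back fence (face at x = 0.055, y -0.180 to 0.120, 45 mm high, 8 thick) and at its -y end a grey block (x -0.055 to 0.055, y -0.180 to -0.100, 56 mm high) with the knob on top. Cartons stand on the bare worktop before the fence. Origin on the worktop; x towards the fence, away from the robot, y along the row away from the block, z up.
- row_corner (a point): inner corner on the worktop where the fence's face meets the block's face, axes as the reader's. A carton end-on against the fence has its centre at x = -0.055 here; in the finished row the centres are at y = 0.025, 0.075, 0.125 (and 0.175), in any order and either way round.
- selector (a joint): angle of the selector knob, rad: 0 = standby stop, growing clockwise seen from above to the far stop at 1.3; starts between 0 and 0.2. A sprung detent resists from about 0.35 rad (roughly 0.1 N m), gives at 0.65 (the click), is passed at about 0.95.
- selector_grip (a point): point on the knob's vertical axis, 78.5 mm above the worktop, half-way up its bar: 46 mm long, 14 wide, 28 tall (64.5 to 92.5 mm above the worktop), on a skirt of 25 mm radius. x axis along the bar, which turns with the joint; at 0 rad along the reader's x.
- timer: lab timer, 70x62x18 mm, lying at the right; a bystander
- dish_a: closed 60 mm petri dish, 15 mm tall, at the right; a bystander
- dish_b: closed 60 mm petri dish, 15 mm tall, behind the reader or bin, in front of the red tub; a bystander

How it is judged:
By the outcome, as a careful person would: the job done as asked, in the order asked, and still so for the second after the job is handed in, with the robot touching nothing.
Of carton_0, carton_1, carton_2, carton_3 only 3 to 4 are there at a start; the rules pass over those that are not, and their reading is None.
At some moment in a run one of carton_0, carton_1, carton_2, carton_3 may be knocked a few centimetres aside while the robot is not near it.
It also fails if it takes over 210 s, if anything falls off the work surface, if the arm or the gripper's body presses on something with over 40 N, if the wrist force passes 120 N, or if a joint passes its speed limit or range.

ROBOT

A 6-joint arm with a two-finger parallel gripper is mounted at the origin on a cart in front of the work surface, level with it; the furniture and walls round the work are solid. World frame = base frame: x ahead of the robot, y to its left, z up, the work surface at z = 0. Lengths are in mm, angles in rad, forces in N, time in s.
With the tool pointing down it reaches from about 350 to 975 mm from the base axis. Payload 7.1 kg.
Tool frame: the origin (TCP) lies at the very end of the fingers, on their centre line; the grasp point (between the pads) lies 19 mm behind it; z points along the fingers, y is the line along which they close (so a half turn about z gives the same grasp; the last joint's range is limited). The gripper opens to 88 mm and grips with 3 to 60 N. Pads are 20 mm wide; open, the fingers measure 115 mm over their backs; the gripper's body (75 mm by 178 mm) begins 61 mm behind the grasp point.
Start: joints at [-1.196, 0.423, 1.63, -0, 1.089, -0.019], TCP at [239.828, -577.137, 222.675] pointing down, gripper open.
Joint ranges: [-3, 3], [-0.9, 2.11], [0.09, 2.58], [-1.31, 4.45], [0.11, 2.69], [-2.54, 2.54]. Speed limits (rad/s): [2.39, 2.39, 3.01, 3.14, 3.14, 3.14].

INTERFACE

Orientations are given as a rotation vector (axis times angle).
In Python, from workcell import * gives the robot as it stands.
- The arm moves only by the tool step_arm, never from a script. Its argument "deltas" is a list of rows, each a list of 3 entries, a list of its own where there are three numbers: the shift along the tool's x, y, z in units of 300 mm (1.0 is 300 mm), then the turn, a rotation vector about the tool's x, y, z in units of 1.5 rad (1.0 is 1.5 rad), then the gripper command: -1 is shut, 1 is fully open, values between are in proportion. In form: [[[dx, dy, dz], [rx, ry, rz], gripper], ...]. A call has 1 to 20 rows; each row is the pose to reach, as a shift and turn from the pose commanded when the call began, along the tool's axes at that moment; what a row does not reach only later rows make up. A row lasts 1/12 s, in which the tool goes at most 41.7 mm and 7.16 degrees, less where a joint would pass 70% of its speed; a pose out of reach is approached as far as the arm can. A call with a number of a shift or a turn outside -1 to 1 is refused whole. A call with a gripper value outside its range is refused whole. The fingers move at their own pace and stop on an object; the grip force is fixed at half the most. Time passes only in rows, so rows that repeat a pose let the fingers close. It gives the time, the measured TCP pose, the force, the opening and the grip force at its end, in the units of the state.
- get_obs(): the state, without advancing time (a new reading comes with each control period).
- get_image(name): name is "scene" or "side" or "wrist"; returns a dict with "pixels" (480x640x3 uint8, red, green, blue), "fx", "fy", "cx", "cy" (pixels), "T" (4x4, takes a point from camera to world coordinates). Camera axes: x right, y down, z forward; pixel columns grow to the right and rows downward; lengths in mm; the calibration is good to about 2 mm. A picture is of the moment at which its call begins. There is no depth.
- close_job(): hands the job in; it is judged then, once.
The state is a dict: "t": time; "qpos": joint angles; "qvel": joint speeds; "joint_torque": joint torques, N m; "ee_pos": TCP position; "orientation": TCP orientation; "ft_force": force on the tool from outside, world axes, zero at the start; "moment": the same for the moment, N m; "width": finger opening in mm; "grasp_force": force on a finger pad.
Only numpy, scipy, OpenCV 4.12 (cv2) and the standard library are available. Lean on these libraries where they do the work, as an engineer would, in place of code of your own. Each camera call takes 0.05 s, during which the arm holds its last target. There are 200 camera calls.

## Working session

There is one attempt and no reset: what is moved stays moved. The work goes in short steps, Python scripts to look and compute and a tool call to move; the robot and the scene stay as the last step left them, time stands still between calls to the robot, and variables do not carry over. Pictures are saved under pics/ and viewed, at most 14 in all, crops included, and the job is handed in when it is done.

Besides the shell and the picture viewer there is one more tool, called after "Request:" as name([rows], argument=value, ...), one row to a line, values as JSON. step_arm: Moves the arm, as the interface text tells. Its arguments: {"type":"object","properties":{"deltas":{"type":"array","items":{"type":"array"}}},"required":["deltas"]}

```bash
mkdir -p pics
cat > h.py <<'E'
from workcell import *
import numpy as np, cv2
from scipy.spatial.transform import Rotation as R
def snap(n,f):
    im=get_image(n); cv2.imwrite('pics/'+f,im['pixels'][:,:,::-1].copy()); np.savez('pics/'+f+'.npz',**im); return im
def load(f): return np.load('pics/'+f+'.npz')
def ray(im,u,v,z):
    T=np.array(im['T']); d=T[:3,:3]@np.array([(u-im['cx'])/im['fx'],(v-im['cy'])/im['fy'],1]); o=T[:3,3]
    return np.round((o+d*(z-o[2])/d[2])[:2],1)
def proj(im,p):
    T=np.array(im['T']); q=T[:3,:3].T@(np.array(p,float)-T[:3,3]); return np.round([im['fx']*q[0]/q[2]+im['cx'],im['fy']*q[1]/q[2]+im['cy']],1)
E
python3 - <<'E'
from h import *
for n in ['scene','side','wrist']:
    im=snap(n,n+'0.png'); print(n,np.round(im['T'],2).tolist(),im['fx'])
print(get_obs())
E
```

```text
scene [[-0.63, -0.37, 0.68, -390.24], [-0.78, 0.32, -0.55, 764.33], [-0.01, -0.87, -0.49, 760.1], [0.0, 0.0, 0.0, 1.0]] 453.61066694629443
side [[0.95, -0.17, 0.25, 154.54], [-0.3, -0.49, 0.81, -1229.34], [-0.01, -0.85, -0.52, 891.24], [0.0, 0.0, 0.0, 1.0]] 527.5693754508628
wrist [[0.38, -0.88, -0.28, 316.77], [-0.92, -0.37, -0.11, -545.97], [-0.0, 0.3, -0.95, 384.41], [0.0, 0.0, 0.0, 1.0]] 430.99373074132984
{'t': 0.15, 'qpos': array([-1.19600480e+00,  4.23686612e-01,  1.63048356e+00,  1.14670952e-05,
        1.08859052e+00, -1.89776544e-02]), 'qvel': array([ 0.00058504, -0.00329039, -0.00082732,  0.00135034,  0.0008708 ,
        0.00015891]), 'joint_torque': array([-4.38956667e-04, -5.44983637e+01, -2.73920274e+01,  6.43429812e-02,
        2.05327763e-02, -8.72553460e-05]), 'ee_pos': array([ 239.68139464, -576.76288635,  222.07909805]), 'orientation': array([-3.07977192e+00, -6.14309420e-01,  3.08881149e-04]), 'ft_force': array([-0.15558407, -0.02183154, -0.12472792]), 'moment': array([-0.00885848,  0.0343143 ,  0.03067396]), 'grasp_force': 0.0, 'width': 87.69071033065116}
```

View pics/scene0.png

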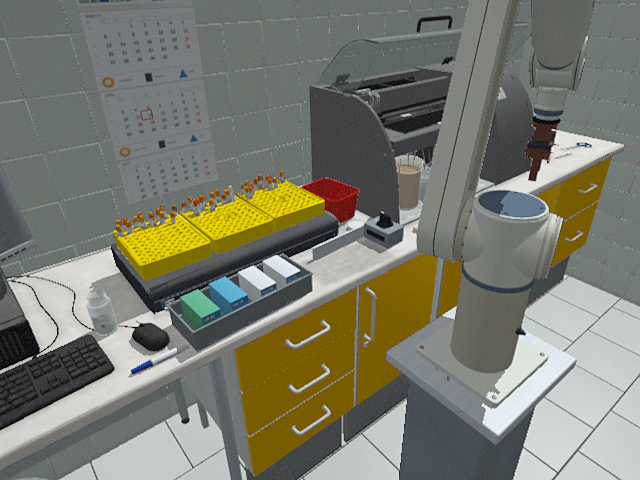

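View pics/side0.png

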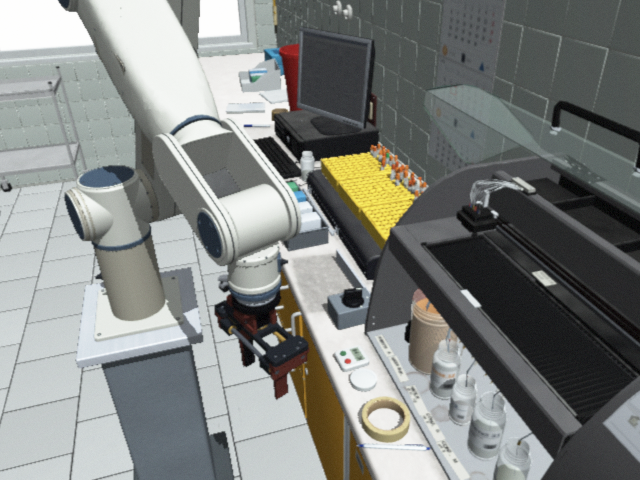

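The scene view shows four cartons in the bin, with top centres at about (199,305), (228,290), (254,280) and (281,267). The reader block is at (384,231), and its fence runs from (313,255) to (365,230).

Run:
```python
from h import *
im=load('scene0.png')
for u,v in [(199,305),(228,290),(254,280),(281,267)]: print('c',ray(im,u,v,79))
print('bin rim',[ray(im,u,v,60) for u,v in [(312,262),(183,335)]])
print('block',ray(im,384,231,56),'knob',ray(im,382,222,92), 'fence end',ray(im,314,253,45))
s=load('side0.png'); print('knob side',ray(s,352,292,92),'block',ray(s,348,308,56))
for q in ['wrist0.png']:
    w=load(q); T=w['T']; o=get_obs(); Rt=R.from_rotvec(o['orientation']).as_matrix()
    print('cam in tool',np.round(Rt.T@(T[:3,3]-o['ee_pos']),1),np.round(Rt.T@T[:3,:3],3).tolist()); print(Rt.round(3).tolist())
```

```text
c [492.5 455.8]
c [501.9 371.8]
c [497.3 297.8]
c [503.  208.4]
bin rim [array([492. , 110.3]), array([437.8, 524.2])]
block [ 493.5 -183.8] knob [ 494.4 -173.2] fence end [547.   60.8]
knob side [ 525.4 -233.4] block [ 509.9 -248. ]
cam in tool [  83.     0.9 -162.3] [[0.0, -0.952, -0.305], [1.0, 0.001, -0.001], [0.001, -0.305, 0.952]]
[[0.923, 0.384, -0.0], [0.384, -0.923, 0.001], [0.0, -0.001, -1.0]]
```

Request:
step_arm([
  [[0.6, -0.617, -0.2], [0, 0, -0.933], 1],
  [[0.6, -0.617, -0.2], [0, 0, -0.933], 1],
  [[0.6, -0.617, -0.2], [0, 0, -0.933], 1],
  [[0.6, -0.617, -0.2], [0, 0, -0.933], 1],
  [[0.6, -0.617, -0.2], [0, 0, -0.933], 1],
  [[0.6, -0.617, -0.2], [0, 0, -0.933], 1],
  [[0.6, -0.617, -0.2], [0, 0, -0.933], 1],
  [[0.6, -0.617, -0.2], [0, 0, -0.933], 1],
  [[0.6, -0.617, -0.2], [0, 0, -0.933], 1],
  [[0.6, -0.617, -0.2], [0, 0, -0.933], 1],
  [[0.6, -0.617, -0.2], [0, 0, -0.933], 1],
  [[0.6, -0.617, -0.2], [0, 0, -0.933], 1],
  [[0.6, -0.617, -0.2], [0, 0, -0.933], 1],
])

```text
t: 1.23
ee_pos: [334.9, -337.0, 282.6]
orientation: [-1.963, -2.452, -0.0]
ft_force: [1.3, 0.5, -0.9]
width: 88.1
grasp_force: 0.0
```

```bash
cat >> h.py <<'E'
def go(*tgts):
    """rows (units) from the present pose to world targets x,y,z,yaw(deg, of tool x)"""
    o=get_obs(); A=R.from_rotvec(o['orientation'])
    for x,y,z,yaw in tgts:
        B=R.from_euler('z',yaw,degrees=True)*R.from_euler('x',180,degrees=True)
        d=A.inv().apply(np.array([x,y,z])-o['ee_pos'])/300; r=(A.inv()*B).as_rotvec()/1.5
        print((x,y,z,yaw),d.round(4).tolist(),r.round(4).tolist())
E
python3 -c "
from h import *
o=get_obs();print(o['t'],o['ee_pos'],o['qpos'].round(2))
go((430,-100,300,180))"
```

```text
1.2333 [ 334.94985742 -337.02281098  282.55601436] [-0.81  0.13  1.89 -0.    1.13 -1.03]
(430, -100, 300, 180) [0.7016, 0.4821, -0.0581] [0.0, -0.0002, -0.9001]
```

Request:
step_arm([
  [[0.7, 0.482, -0.06], [0, 0, -0.9], 1],
  [[0.7, 0.482, -0.06], [0, 0, -0.9], 1],
  [[0.7, 0.482, -0.06], [0, 0, -0.9], 1],
  [[0.7, 0.482, -0.06], [0, 0, -0.9], 1],
  [[0.7, 0.482, -0.06], [0, 0, -0.9], 1],
  [[0.7, 0.482, -0.06], [0, 0, -0.9], 1],
  [[0.7, 0.482, -0.06], [0, 0, -0.9], 1],
  [[0.7, 0.482, -0.06], [0, 0, -0.9], 1],
  [[0.7, 0.482, -0.06], [0, 0, -0.9], 1],
  [[0.7, 0.482, -0.06], [0, 0, -0.9], 1],
  [[0.7, 0.482, -0.06], [0, 0, -0.9], 1],
  [[0.7, 0.482, -0.06], [0, 0, -0.9], 1],
  [[0.7, 0.482, -0.06], [0, 0, -0.9], 1],
  [[0.7, 0.482, -0.06], [0, 0, -0.9], 1],
])

```text
t: 2.4
ee_pos: [429.7, -100.5, 300.6]
orientation: [-0.005, -3.141, -0.0]
ft_force: [-0.5, 0.1, 0.2]
width: 87.8
grasp_force: 0.0
```

```bash
python3 -c "
from h import *
snap('wrist','w1.png')
o=get_obs();print(o['t'],o['ee_pos'],o['qpos'].round(2))
go((430,300,300,180))"
```

```text
2.45 [ 429.67246202 -100.49091803  300.63143712] [-0.26  0.05  1.93  0.    1.16 -1.83]
(430, 300, 300, 180) [0.0017, 1.335, 0.0022] [0.0, -0.0001, -0.0014]
```

View pics/w1.png

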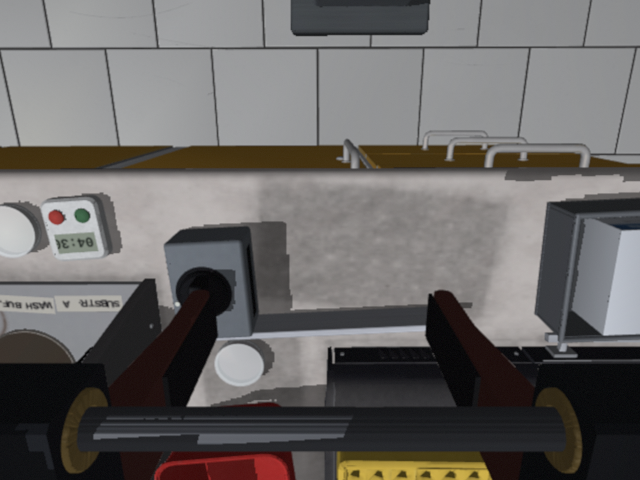

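The wrist view shows the block at (165–257, 228–335). The fence runs right from it to (470,305), and the knob is partly hidden at (205,287). I'll enlarge this area.

```bash
python3 -c "
from h import *
i=cv2.imread('pics/w1.png')[210:350,150:490]; cv2.imwrite('pics/c1.png',cv2.resize(i,None,fx=2.35,fy=2.35,interpolation=2))"
```

```text
(no output)
```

View pics/c1.png

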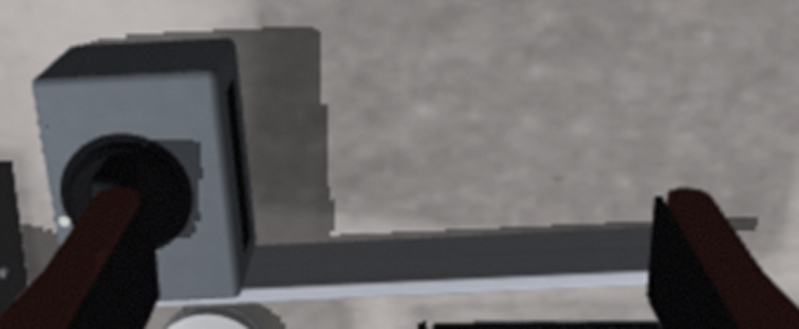

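Request:
step_arm([
  [[0, 0.7, 0], [0, 0, 0], 1],
  [[0, 1.0, 0], [0, 0, 0], 1],
  [[0, 1.0, 0], [0, 0, 0], 1],
  [[0, 1.0, 0], [0, 0, 0], 1],
  [[0, 1.0, 0], [0, 0, 0], 1],
  [[0, 1.0, 0], [0, 0, 0], 1],
  [[0, 1.0, 0], [0, 0, 0], 1],
  [[0, 1.0, 0], [0, 0, 0], 1],
  [[0, 1.0, 0], [0, 0, 0], 1],
  [[0, 1.0, 0], [0, 0, 0], 1],
])

```text
t: 3.28
ee_pos: [428.9, 199.3, 300.4]
orientation: [0.003, -3.141, 0.001]
ft_force: [-0.5, -0.3, -0.5]
width: 87.5
grasp_force: 0.0
```

Request:
step_arm([
  [[0, 0.33, 0], [0, 0, 0], 1],
  [[0, 0.33, 0], [0, 0, 0], 1],
  [[0, 0.33, 0], [0, 0, 0], 1],
  [[0, 0.33, 0], [0, 0, 0], 1],
  [[0, 0.33, 0], [0, 0, 0], 1],
])

```text
t: 3.7
ee_pos: [429.3, 297.1, 300.4]
orientation: [0.001, -3.141, 0.002]
ft_force: [0.5, 0.0, 0.2]
width: 87.7
grasp_force: 0.0
```

```bash
python3 -c "
from h import *
snap('wrist','w2.png')
o=get_obs();print(o['t'],o['ee_pos'],o['qpos'].round(2))"
```

```text
3.75 [429.17840736 296.61098822 300.39938708] [ 0.58  0.18  1.78 -0.    1.18 -0.99]
```

View pics/w2.png

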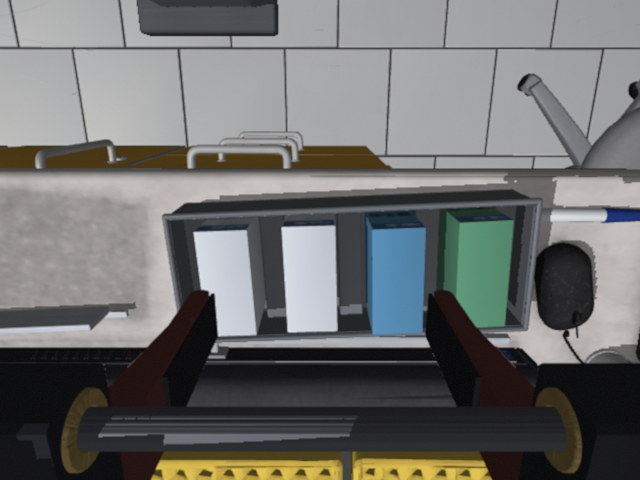

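The bin is at (165–541, 200–340), with carton tops at x of about 225, 310, 395 and 480. I'll zoom in for the corners.

```bash
python3 -c "
from h import *
i=cv2.imread('pics/w2.png')[190:350,155:555]; cv2.imwrite('pics/c2.png',cv2.resize(i,None,fx=2,fy=2,interpolation=2))
m=load('w1.png')
f=lambda u,v:(150+u/2.35,210+v/2.35)
for n,u,v,z in [('nl',36,80,56),('nr',215,70,56),('fr',238,297,56),('fl',160,300,56),('skirt',127,193,62),('fb0',255,250,0),('fb1',750,221,0),('ft0',260,288,45),('ft1',645,273,45)]: print(n,ray(m,*f(u,v),z))
"
```

```text
nl [ 477.2 -256.2]
nr [ 473.  -180.3]
fr [ 580.9 -176.2]
fl [ 582.3 -211.6]
skirt [ 526.6 -220.3]
fb0 [ 586.4 -176.4]
fb1 [571.   73.4]
ft0 [ 582.6 -167.7]
ft1 [575.3  10.6]
```

View pics/c2.png

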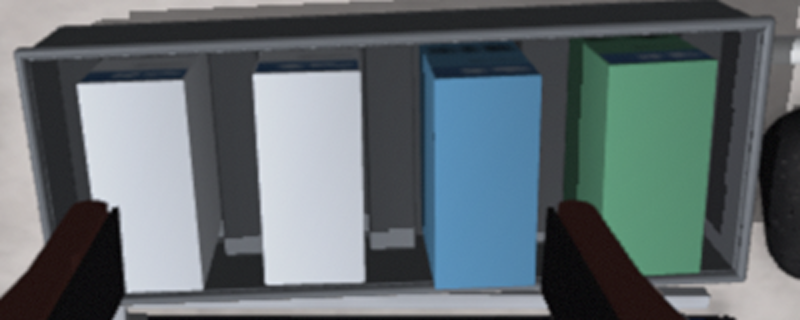

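```bash
python3 -c "
from h import *
m=load('w2.png')
f=lambda u,v:(155+u/2,190+v/2)
for n,l,z in [('w1',[(79,83),(183,80),(203,290)],79),('w2',[(254,72),(360,70),(364,282),(265,285)],79),('b',[(431,77),(540,73),(536,287),(434,288)],79),('g',[(606,65),(714,60),(700,272)],79),('bin',[(18,50),(772,20),(745,280)],60)]:
  p=[ray(m,*f(*q),z) for q in l]; print(n,p,'mid',(p[0]+p[-1])/2 if len(p)==3 else np.mean(p,0))
"
```

```text
w1 [array([457.4, 178.5]), array([455.9, 226.8]), array([565.6, 231.2])] mid [511.5  204.85]
w2 [array([452. , 259.8]), array([451. , 308.8]), array([561., 312.]), array([562.7, 262.4])] mid [506.675 285.75 ]
b [array([454.3, 341.7]), array([452.4, 392. ]), array([563.7, 398.2]), array([564.3, 347.1])] mid [508.675 369.75 ]
g [array([448.5, 422.2]), array([446.1, 471.6]), array([555.2, 479.3])] mid [501.85 450.75]
bin [array([446.5, 144.8]), array([431.4, 505.2]), array([570.3, 512.6])] mid [508.4 328.7]
```

```bash
python3 -c "
from h import *
go((511,205,150,182.3),(511,205,40,182.3))"
```

```text
(511, 205, 150, 182.3) [-0.2731, -0.3048, 0.5015] [-0.0008, -0.0004, -0.0268]
(511, 205, 40, 182.3) [-0.2733, -0.3044, 0.8682] [-0.0008, -0.0004, -0.0268]
```

Request:
step_arm([
  [[-0.273, -0.305, 0.5], [0, 0, -0.027], 0.5],
  [[-0.273, -0.305, 0.5], [0, 0, -0.027], 0.5],
  [[-0.273, -0.305, 0.5], [0, 0, -0.027], 0.5],
  [[-0.273, -0.305, 0.5], [0, 0, -0.027], 0.5],
  [[-0.273, -0.305, 0.5], [0, 0, -0.027], 0.5],
  [[-0.273, -0.305, 0.5], [0, 0, -0.027], 0.5],
  [[-0.273, -0.305, 0.5], [0, 0, -0.027], 0.5],
  [[-0.273, -0.305, 0.5], [0, 0, -0.027], 0.5],
  [[-0.273, -0.305, 0.6], [0, 0, -0.027], 0.5],
  [[-0.273, -0.305, 0.7], [0, 0, -0.027], 0.5],
  [[-0.273, -0.305, 0.8], [0, 0, -0.027], 0.5],
  [[-0.273, -0.305, 0.868], [0, 0, -0.027], 0.5],
  [[-0.273, -0.305, 0.868], [0, 0, -0.027], 0.5],
  [[-0.273, -0.305, 0.868], [0, 0, -0.027], 0.5],
])

```text
t: 4.92
ee_pos: [511.0, 207.9, 41.3]
orientation: [-0.068, 3.141, 0.0]
ft_force: [0.3, 0.6, 0.5]
width: 65.9
grasp_force: 0.0
```

Request:
step_arm([
  [[0, 0, 0], [0, 0, 0], -0.5],
  [[0, 0, 0], [0, 0, 0], -0.5],
  [[0, 0, 0], [0, 0, 0], -0.5],
  [[0, 0, 0], [0, 0, 0], -0.5],
  [[0, 0, 0], [0, 0, 0], -0.5],
  [[0, 0, 0], [0, 0, 0], -0.5],
])

```text
t: 5.42
ee_pos: [512.3, 207.7, 42.3]
orientation: [-0.066, 3.138, 0.002]
ft_force: [-1.9, -0.9, 8.2]
width: 49.9
grasp_force: 30.0
```

```bash
cat >> h.py <<'E'
C=np.array([583.3,-176.]); Y=2.4
def st(x,y):
    "row_corner -> world"
    a=np.radians(Y); return C+np.array([x*np.cos(a)-y*np.sin(a),x*np.sin(a)+y*np.cos(a)])
def inv(p):
    a=np.radians(Y); d=np.array(p)[:2]-C; return np.round([d[0]*np.cos(a)+d[1]*np.sin(a),-d[0]*np.sin(a)+d[1]*np.cos(a)],1)
def gs(*t): go(*[(*st(x,y),z,180+Y) for x,y,z in t])
E
python3 -c "
from h import *
o=get_obs();print(o['t'],o['ee_pos'],o['width'],o['grasp_force'],o['ft_force'],o['qpos'].round(2))
go((511,205,130,182.3)); gs((-60,48,130),(-60,48,37))"
```

```text
5.4167 [512.33344166 207.70502327  42.2801818 ] 49.916472803149816 30.002096593379974 [-1.9340707  -0.94563417  8.18000604] [ 0.36  0.59  1.89 -0.    0.66 -1.25]
(511, 205, 130, 182.3) [0.004, -0.0085, -0.2924] [0.0006, 0.002, 0.0015]
(np.float64(521.3425988150668), np.float64(-130.5546433790068), 130, 182.4) [0.0169, -1.1275, -0.2935] [0.0006, 0.002, 0.0003]
(np.float64(521.3425988150668), np.float64(-130.5546433790068), 37, 182.4) [0.0178, -1.1278, 0.0165] [0.0006, 0.002, 0.0003]
```

Request:
step_arm([
  [[0, 0, -0.1], [0, 0, 0], -0.5],
  [[0, 0, -0.2], [0, 0, 0], -0.5],
  [[0, 0, -0.3], [0, 0, 0], -0.5],
  [[0, 0, -0.3], [0, 0, 0], -0.5],
  [[0.015, -0.1, -0.3], [0, 0, 0], -0.5],
  [[0.015, -0.2, -0.3], [0, 0, 0], -0.5],
  [[0.015, -0.3, -0.3], [0, 0, 0], -0.5],
  [[0.015, -0.4, -0.3], [0, 0, 0], -0.5],
  [[0.015, -0.5, -0.3], [0, 0, 0], -0.5],
  [[0.015, -0.6, -0.3], [0, 0, 0], -0.5],
  [[0.015, -0.7, -0.3], [0, 0, 0], -0.5],
  [[0.015, -0.8, -0.3], [0, 0, 0], -0.5],
  [[0.015, -0.9, -0.3], [0, 0, 0], -0.5],
  [[0.015, -1.0, -0.3], [0, 0, 0], -0.5],
  [[0.015, -1.0, -0.3], [0, 0, 0], -0.5],
  [[0.015, -1.0, -0.3], [0, 0, 0], -0.5],
])

```text
t: 6.75
ee_pos: [519.0, -94.0, 130.2]
orientation: [-0.061, 3.141, 0.0]
ft_force: [-0.2, 0.4, -2.6]
width: 50.3
grasp_force: 30.0
```

```bash
python3 -c "
from h import *
m=snap('wrist','w3.png')
o=get_obs();print(o['t'],o['ee_pos'],o['width'],o['grasp_force'],o['ft_force'],o['qpos'].round(2))
for p in [(-55,0,0),(0,0,0),(0,0,45),(-110,0,56),(-150,-40,0),(0,220,45)]: print(p,proj(m,(*st(*p[:2]),p[2])))
gs((-60,48,110),(-60,48,37),(-50,48,37))"
```

```text
6.8 [518.90277846 -92.91055733 130.14324659] 49.88848439216194 29.999377727508545 [ 0.29057796  0.72309495 -1.66088987] [-0.2   0.41  1.91  0.    0.82 -1.81]
(-55, 0, 0) [203.3 237.8]
(0, 0, 0) [209.5 307.9]
(0, 0, 45) [192.5 339.1]
(-110, 0, 56) [168.2 172.1]
(-150, -40, 0) [128.6  97. ]
(0, 220, 45) [531.1 338.2]
(np.float64(521.3425988150668), np.float64(-130.5546433790068), 110, 182.4) [-0.0031, -0.1257, 0.0671] [0.0002, -0.0002, -0.0009]
(np.float64(521.3425988150668), np.float64(-130.5546433790068), 37, 182.4) [-0.0031, -0.1258, 0.3104] [0.0002, -0.0002, -0.0009]
(np.float64(531.3338271160554), np.float64(-130.13588684171478), 37, 182.4) [-0.0365, -0.1258, 0.3104] [0.0002, -0.0002, -0.0009]
```

View pics/w3.png

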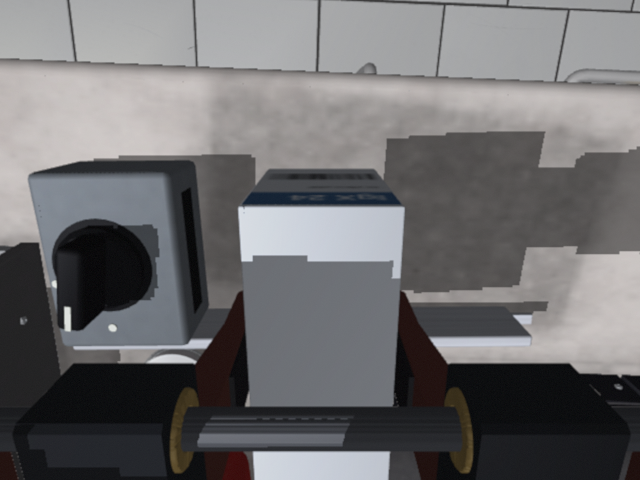

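The row corner projections match the image: block edge at (165,172), fence base near (209,308). The carton is held square and the knob bar sits at (80,285). Next I'll lower it and press lightly towards the fence.

Request:
step_arm([
  [[-0.003, -0.126, 0.0], [0, 0, 0], -0.5],
  [[-0.003, -0.126, 0.1], [0, 0, 0], -0.5],
  [[-0.003, -0.126, 0.15], [0, 0, 0], -0.5],
  [[-0.003, -0.126, 0.2], [0, 0, 0], -0.5],
  [[-0.003, -0.126, 0.25], [0, 0, 0], -0.5],
  [[-0.003, -0.126, 0.28], [0, 0, 0], -0.5],
  [[-0.003, -0.126, 0.3], [0, 0, 0], -0.5],
  [[-0.003, -0.126, 0.303], [0, 0, 0], -0.5],
  [[-0.003, -0.126, 0.303], [0, 0, 0], -0.5],
  [[-0.008, -0.126, 0.303], [0, 0, 0], -0.5],
  [[-0.013, -0.126, 0.303], [0, 0, 0], -0.5],
  [[-0.018, -0.126, 0.303], [0, 0, 0], -0.5],
  [[-0.023, -0.126, 0.303], [0, 0, 0], -0.5],
  [[-0.023, -0.126, 0.303], [0, 0, 0], -0.5],
])

```text
t: 7.97
ee_pos: [526.6, -130.1, 39.5]
orientation: [0.066, -3.138, -0.001]
ft_force: [-4.9, -0.3, 0.2]
width: 50.0
grasp_force: 30.0
```

```bash
cat >> h.py <<'E'
def s():
    o=get_obs();print(round(o['t'],2),o['ee_pos'].round(1),'corner',inv(o['ee_pos']),'w',round(o['width'],1),'g',round(o['grasp_force'],1),'F',o['ft_force'].round(1))
E
python3 -c "
from h import *
s()"
```

```text
7.97 [ 526.6 -130.1   39.5] corner [-54.7  48.2] w 50.0 g 30.0 F [-4.9 -0.3  0.2]
```

Request:
step_arm([
  [[-0.003, 0, 0.003], [0, 0, 0], -0.5],
  [[-0.003, 0, 0.003], [0, 0, 0], -0.5],
  [[-0.003, 0, 0.003], [0, 0, 0], 0.36],
  [[-0.003, 0, 0.003], [0, 0, 0], 0.36],
  [[-0.003, 0, 0.003], [0, 0, 0], 0.36],
  [[-0.003, 0, 0.003], [0, 0, 0], 0.36],
  [[-0.003, 0, -0.06], [0, 0, 0], 0.36],
  [[-0.003, 0, -0.15], [0, 0, 0], 0.36],
  [[-0.003, 0, -0.22], [0, 0, 0], 0.36],
  [[-0.003, 0, -0.22], [0, 0, 0], -1],
  [[-0.003, 0.06, -0.22], [0, 0, 0], -1],
  [[-0.003, 0.18, -0.22], [0, 0, 0], -1],
  [[-0.003, 0.18, -0.15], [0, 0, 0], -1],
  [[-0.003, 0.18, -0.1], [0, 0, 0], -1],
  [[-0.003, 0.18, -0.05], [0, 0, 0], -1],
  [[-0.003, 0.18, 0.03], [0, 0, 0], -1],
  [[-0.003, 0.18, 0.09], [0, 0, 0], -1],
  [[-0.003, 0.18, 0.09], [0, 0, 0], -1],
])

```text
t: 9.47
ee_pos: [523.9, -75.7, 8.9]
orientation: [0.066, -3.135, -0.002]
ft_force: [-0.7, 0.5, -0.2]
width: 3.1
grasp_force: 0.0
```

```bash
python3 -c "
from h import *
s(); m=snap('wrist','w4.png')
gs((-55,68,12),(-55,64,12))"
```

```text
9.47 [523.9 -75.7   8.9] corner [-55.1 102.7] w 3.1 g 0.0 F [-0.7  0.5 -0.2]
(np.float64(525.5006998909772), np.float64(-110.36280850838361), 12, 182.4) [0.0024, -0.115, -0.0053] [0.0006, -0.0027, 0.0002]
(np.float64(525.668202505894), np.float64(-114.35929982877904), 12, 182.4) [0.0024, -0.1284, -0.0053] [0.0006, -0.0027, 0.0002]
```

View pics/w4.png

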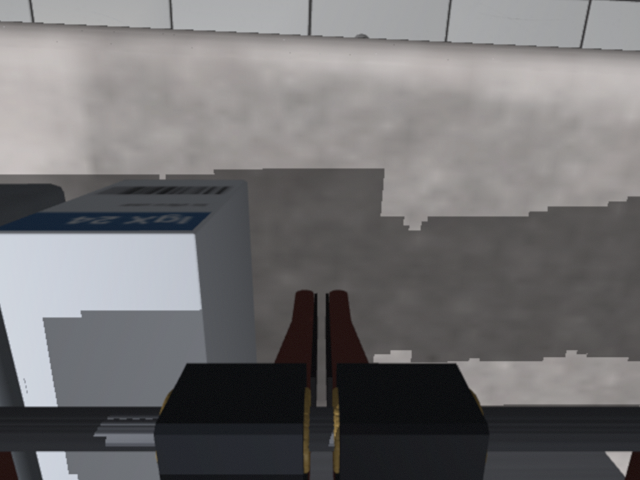

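The carton stands upright to the left of the closed fingers, so I can push it low.

Request:
step_arm([
  [[0.002, -0.05, -0.005], [0, 0, 0], -1],
  [[0.002, -0.07, -0.005], [0, 0, 0], -1],
  [[0.002, -0.08, -0.005], [0, 0, 0], -1],
  [[0.002, -0.09, -0.005], [0, 0, 0], -1],
  [[0.002, -0.1, -0.005], [0, 0, 0], -1],
  [[0.002, -0.11, -0.005], [0, 0, 0], -1],
  [[0.002, -0.118, -0.005], [0, 0, 0], -1],
  [[0.002, -0.122, -0.005], [0, 0, 0], -1],
  [[0.002, -0.126, -0.005], [0, 0, 0], -1],
  [[0.002, -0.126, -0.005], [0, 0, 0], -1],
])

```text
t: 10.35
ee_pos: [527.4, -114.0, 13.9]
orientation: [0.066, -3.141, -0.0]
ft_force: [-0.3, 2.9, 2.8]
width: 0.5
grasp_force: 1.5
```

```bash
python3 -c "
from h import *
s()"
```

```text
10.35 [ 527.4 -114.    13.9] corner [-53.3  64.3] w 0.5 g 1.5 F [-0.3  2.9  2.8]
```

Request:
step_arm([
  [[0, -0.005, 0], [0, 0, 0], -1],
  [[0, -0.01, 0], [0, 0, 0], -1],
  [[0, -0.01, 0], [0, 0, 0], -1],
])

```text
t: 10.6
ee_pos: [527.2, -114.3, 14.0]
orientation: [0.065, -3.14, -0.005]
ft_force: [0.9, 22.2, 8.6]
width: 0.6
grasp_force: 11.4
```

Request:
step_arm([
  [[0, -0.005, 0], [0, 0, 0], -1],
  [[0, -0.01, 0], [0, 0, 0], -1],
  [[0, -0.01, 0], [0, 0, 0], -1],
])

```text
t: 10.85
ee_pos: [527.1, -114.4, 14.1]
orientation: [0.065, -3.139, -0.009]
ft_force: [1.7, 43.1, 12.8]
width: 0.5
grasp_force: 21.7
```

Request:
step_arm([
  [[0, 0.03, 0], [0, 0, 0], -1],
  [[0, 0.07, 0], [0, 0, 0], -1],
  [[0, 0.07, -0.1], [0, 0, 0], -1],
  [[0, 0.07, -0.2], [0, 0, 0], 0],
  [[0, 0.1, -0.32], [0, 0, 0], 0.5],
  [[0, 0.2, -0.42], [0, 0, 0], 0.5],
  [[0, 0.34, -0.42], [0, 0, 0], 0.5],
  [[0, 0.48, -0.42], [0, 0, 0], 0.5],
  [[0, 0.62, -0.42], [0, 0, 0], 0.5],
  [[0, 0.76, -0.42], [0, 0, 0], 0.5],
  [[0, 0.9, -0.42], [0, 0, 0], 0.5],
  [[0, 1.0, -0.42], [0, 0, 0], 0.5],
  [[0, 1.0, -0.42], [0, 0, 0], 0.5],
  [[0, 1.0, -0.42], [0, 0, 0], 0.5],
  [[0, 1.0, -0.42], [0, 0, 0], 0.5],
])

```text
t: 12.1
ee_pos: [514.5, 179.4, 139.5]
orientation: [0.067, -3.14, 0.001]
ft_force: [0.3, 0.1, 0.1]
width: 65.8
grasp_force: 0.0
```

```bash
python3 -c "
from h import *
s(); go((507,286,140,182),(507,286,40,182))
m=snap('wrist','w5.png')
for n,p in [('w2',(506.7,285.8)),('b',(508.7,369.8))]:
  a=np.radians(2.3)
  print(n,[proj(m,(p[0]+i*55*np.cos(a)-j*25*np.sin(a),p[1]+i*55*np.sin(a)+j*25*np.cos(a),79)).tolist() for i,j in [(-1,-1),(-1,1),(1,1),(1,-1)]])"
```

```text
12.1 [514.5 179.4 139.5] corner [-53.8 358. ] w 65.8 g 0.0 F [0.3 0.1 0.1]
(507, 286, 140, 182) [0.0099, 0.356, -0.002] [-0.0005, -0.0005, 0.0053]
(507, 286, 40, 182) [0.0096, 0.3562, 0.3314] [-0.0005, -0.0005, 0.0053]
w2 [[483.1, 158.1], [580.7, 158.4], [546.1, 347.3], [461.3, 347.1]]
b [[644.4, 169.1], [741.3, 169.4], [686.0, 355.6], [601.8, 355.4]]
```

View pics/w5.png

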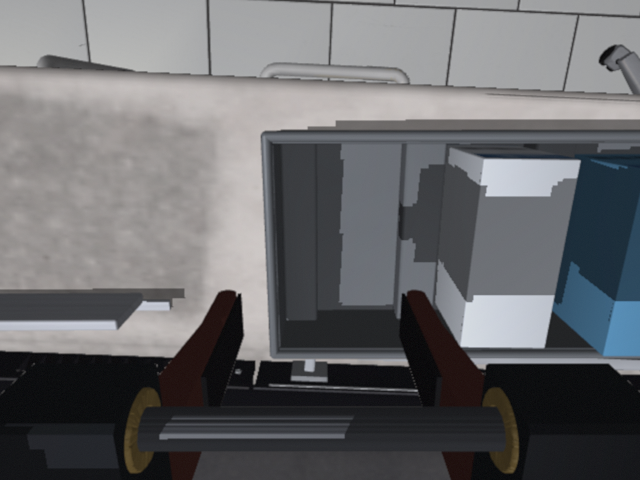

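The white carton's top, (483,157) to (548,347), matches the prediction, so I'll grasp it.

Request:
step_arm([
  [[0.01, 0.15, -0.002], [0, 0, 0.005], 0.5],
  [[0.01, 0.28, -0.002], [0, 0, 0.005], 0.5],
  [[0.01, 0.356, -0.002], [0, 0, 0.005], 0.5],
  [[0.01, 0.356, -0.002], [0, 0, 0.005], 0.5],
  [[0.01, 0.356, -0.002], [0, 0, 0.005], 0.5],
  [[0.01, 0.356, 0.08], [0, 0, 0.005], 0.5],
  [[0.01, 0.356, 0.18], [0, 0, 0.005], 0.5],
  [[0.01, 0.356, 0.28], [0, 0, 0.005], 0.5],
  [[0.01, 0.356, 0.333], [0, 0, 0.005], 0.5],
  [[0.01, 0.356, 0.333], [0, 0, 0.005], 0.5],
  [[0.01, 0.356, 0.333], [0, 0, 0.005], 0.5],
  [[0.01, 0.356, 0.333], [0, 0, 0.005], -0.5],
  [[0.01, 0.356, 0.333], [0, 0, 0.005], -0.5],
  [[0.01, 0.356, 0.333], [0, 0, 0.005], -0.5],
  [[0.01, 0.356, 0.333], [0, 0, 0.005], -0.5],
  [[0.01, 0.356, 0.333], [0, 0, 0.005], -0.5],
])

```text
t: 13.48
ee_pos: [508.5, 286.5, 41.5]
orientation: [-0.055, 3.139, 0.001]
ft_force: [0.5, -3.4, 7.9]
width: 49.8
grasp_force: 30.0
```

```bash
python3 -c "
from h import *
s(); gs((-60,98,120),(-60,98,39))"
```

```text
13.48 [508.5 286.5  41.5] corner [-55.4 465.2] w 49.8 g 30.0 F [ 0.5 -3.4  7.9]
(np.float64(519.2488161286069), np.float64(-80.59850187406386), 120, 182.4) [0.0061, -1.224, -0.2625] [0.0004, 0.0016, -0.0047]
(np.float64(519.2488161286069), np.float64(-80.59850187406386), 39, 182.4) [0.0068, -1.2242, 0.0075] [0.0004, 0.0016, -0.0047]
```

Request:
step_arm([
  [[0, 0, -0.1], [0, 0, 0], -0.5],
  [[0, 0, -0.2], [0, 0, 0], -0.5],
  [[0, 0, -0.3], [0, 0, 0], -0.5],
  [[0, -0.05, -0.3], [0, 0, 0], -0.5],
  [[0.006, -0.15, -0.3], [0, 0, 0], -0.5],
  [[0.006, -0.27, -0.3], [0, 0, 0], -0.5],
  [[0.006, -0.39, -0.3], [0, 0, 0], -0.5],
  [[0.006, -0.51, -0.3], [0, 0, 0], -0.5],
  [[0.006, -0.63, -0.3], [0, 0, 0], -0.5],
  [[0.006, -0.75, -0.3], [0, 0, -0.004], -0.5],
  [[0.006, -0.87, -0.3], [0, 0, -0.004], -0.5],
  [[0.006, -0.95, -0.3], [0, 0, -0.004], -0.5],
  [[0.006, -1.0, -0.3], [0, 0, -0.004], -0.5],
  [[0.006, -1.0, -0.3], [0, 0, -0.004], -0.5],
  [[0.006, -1.0, -0.3], [0, 0, -0.004], -0.5],
])

```text
t: 14.73
ee_pos: [515.5, -14.3, 129.7]
orientation: [0.061, -3.141, -0.0]
ft_force: [-0.4, -0.4, -1.6]
width: 50.0
grasp_force: 30.0
```

```bash
python3 -c "
from h import *
s(); gs((-60,98,120),(-60,98,39),(-54,98,38.5))"
```

```text
14.73 [515.5 -14.3 129.7] corner [-60.9 164.4] w 50.0 g 30.0 F [-0.4 -0.4 -1.6]
(np.float64(519.2488161286069), np.float64(-80.59850187406386), 120, 182.4) [-0.0038, -0.2214, 0.0323] [0.0001, -0.0003, -0.0022]
(np.float64(519.2488161286069), np.float64(-80.59850187406386), 39, 182.4) [-0.0039, -0.2214, 0.3023] [0.0001, -0.0003, -0.0022]
(np.float64(525.2435531092001), np.float64(-80.34724795168866), 38.5, 182.4) [-0.0239, -0.2214, 0.304] [0.0001, -0.0003, -0.0022]
```

Request:
step_arm([
  [[-0.004, -0.12, 0.0], [0, 0, 0], -0.5],
  [[-0.004, -0.216, 0.03], [0, 0, -0.002], -0.5],
  [[-0.004, -0.216, 0.1], [0, 0, -0.002], -0.5],
  [[-0.004, -0.216, 0.17], [0, 0, -0.002], -0.5],
  [[-0.004, -0.216, 0.23], [0, 0, -0.002], -0.5],
  [[-0.004, -0.216, 0.28], [0, 0, -0.002], -0.5],
  [[-0.004, -0.216, 0.3], [0, 0, -0.002], -0.5],
  [[-0.004, -0.216, 0.303], [0, 0, -0.002], -0.5],
  [[-0.01, -0.216, 0.303], [0, 0, -0.002], -0.5],
  [[-0.015, -0.216, 0.303], [0, 0, -0.002], -0.5],
  [[-0.02, -0.216, 0.303], [0, 0, -0.002], -0.5],
  [[-0.024, -0.216, 0.303], [0, 0, -0.002], -0.5],
  [[-0.024, -0.216, 0.303], [0, 0, -0.002], -0.5],
])

```text
t: 15.82
ee_pos: [524.7, -77.8, 39.5]
orientation: [0.069, -3.138, -0.0]
ft_force: [-5.2, 0.6, 1.7]
width: 49.8
grasp_force: 30.0
```

Request:
step_arm([
  [[-0.002, 0, 0.006], [0, 0, 0], -0.5],
  [[-0.002, 0, 0.006], [0, 0, 0], -0.5],
  [[-0.002, 0, 0.006], [0, 0, 0], 0.36],
  [[-0.002, 0, 0.006], [0, 0, 0], 0.36],
  [[-0.002, 0, 0.006], [0, 0, 0], 0.36],
  [[-0.002, 0, 0.006], [0, 0, 0], 0.36],
  [[-0.002, 0, -0.06], [0, 0, 0], 0.36],
  [[-0.002, 0, -0.15], [0, 0, 0], 0.36],
  [[-0.002, 0, -0.22], [0, 0, 0], 0.36],
  [[-0.002, 0, -0.22], [0, 0, 0], -1],
  [[-0.002, 0.06, -0.22], [0, 0, 0], -1],
  [[-0.002, 0.18, -0.22], [0, 0, 0], -1],
  [[-0.002, 0.18, -0.15], [0, 0, 0], -1],
  [[-0.002, 0.18, -0.1], [0, 0, 0], -1],
  [[-0.002, 0.18, -0.05], [0, 0, 0], -1],
  [[-0.002, 0.18, 0.03], [0, 0, 0], -1],
  [[-0.002, 0.18, 0.085], [0, 0, 0], -1],
  [[-0.002, 0.18, 0.085], [0, 0, 0], -1],
])

```text
t: 17.32
ee_pos: [521.8, -23.8, 10.3]
orientation: [0.069, -3.136, -0.001]
ft_force: [-0.5, -0.0, -0.3]
width: 3.4
grasp_force: 0.0
```

```bash
python3 -c "
from h import *
s(); gs((-55,118,13),(-55,114,13))"
```

```text
17.32 [521.8 -23.8  10.3] corner [-55.1 154.7] w 3.4 g 0.0 F [-0.5 -0.  -0.3]
(np.float64(523.4069172045172), np.float64(-60.40666700344069), 13, 182.4) [0.0, -0.1222, -0.009] [0.0004, -0.0035, 0.0013]
(np.float64(523.574419819434), np.float64(-64.40315832383612), 13, 182.4) [0.0, -0.1355, -0.009] [0.0004, -0.0035, 0.0013]
```

Request:
step_arm([
  [[0, -0.05, -0.005], [0, 0, 0], -1],
  [[0, -0.07, -0.005], [0, 0, 0], -1],
  [[0, -0.08, -0.005], [0, 0, 0], -1],
  [[0, -0.09, -0.005], [0, 0, 0], -1],
  [[0, -0.1, -0.005], [0, 0, 0], -1],
  [[0, -0.11, -0.005], [0, 0, 0], -1],
  [[0, -0.12, -0.005], [0, 0, 0], -1],
  [[0, -0.128, -0.005], [0, 0, 0], -1],
  [[0, -0.134, -0.005], [0, 0, 0], -1],
  [[0, -0.138, -0.005], [0, 0, 0], -1],
  [[0, -0.138, -0.005], [0, 0, 0], -1],
])

```text
t: 18.23
ee_pos: [525.9, -64.2, 15.3]
orientation: [0.068, -3.141, -0.002]
ft_force: [0.7, 11.7, 5.0]
width: 0.3
grasp_force: 6.1
```

Request:
step_arm([
  [[0, -0.004, 0], [0, 0, 0], -1],
  [[0, -0.004, 0], [0, 0, 0], -1],
  [[0, 0.03, 0], [0, 0, 0], -1],
  [[0, 0.07, 0], [0, 0, 0], -1],
  [[0, 0.07, -0.1], [0, 0, 0], -1],
  [[0, 0.07, -0.2], [0, 0, 0], 0],
  [[0, 0.1, -0.32], [0, 0, 0], 0.5],
  [[0, 0.2, -0.45], [0, 0, 0], 0.5],
  [[0, 0.34, -0.45], [0, 0, 0], 0.5],
  [[0, 0.48, -0.45], [0, 0, 0], 0.5],
  [[0, 0.62, -0.45], [0, 0, 0], 0.5],
  [[0, 0.76, -0.45], [0, 0, 0], 0.5],
  [[0, 0.9, -0.45], [0, 0, 0], 0.5],
  [[0, 1.0, -0.45], [0, 0, 0], 0.5],
  [[0, 1.0, -0.45], [0, 0, 0], 0.5],
  [[0, 1.0, -0.45], [0, 0, 0], 0.5],
  [[0, 1.0, -0.45], [0, 0, 0], 0.5],
])

```text
t: 19.65
ee_pos: [512.2, 234.2, 149.7]
orientation: [0.07, -3.14, 0.001]
ft_force: [-0.1, -0.2, -0.5]
width: 65.7
grasp_force: 0.0
```

```bash
python3 -c "
from h import *
s(); go((509,370,140,182.7),(509,370,40,182.7))
m=snap('wrist','w6.png')
a=np.radians(2.3)
for n,p in [('b',(508.7,369.8)),('g',(502,451))]:
  print(n,[proj(m,(p[0]+i*55*np.cos(a)-j*25*np.sin(a),p[1]+i*55*np.sin(a)+j*25*np.cos(a),79)).tolist() for i,j in [(-1,-1),(-1,1),(1,1),(1,-1)]])"
```

```text
19.65 [512.2 234.2 149.7] corner [-53.8 412.8] w 65.7 g 0.0 F [-0.1 -0.2 -0.5]
(509, 370, 140, 182.7) [-0.0096, 0.4529, 0.032] [-0.0006, -0.0005, -0.0016]
(509, 370, 40, 182.7) [-0.0099, 0.4531, 0.3653] [-0.0006, -0.0005, -0.0016]
b [[529.1, 166.7], [621.9, 167.2], [583.4, 346.8], [502.2, 346.4]]
g [[681.8, 161.0], [774.9, 161.5], [717.0, 342.4], [635.6, 342.1]]
```

View pics/w6.png

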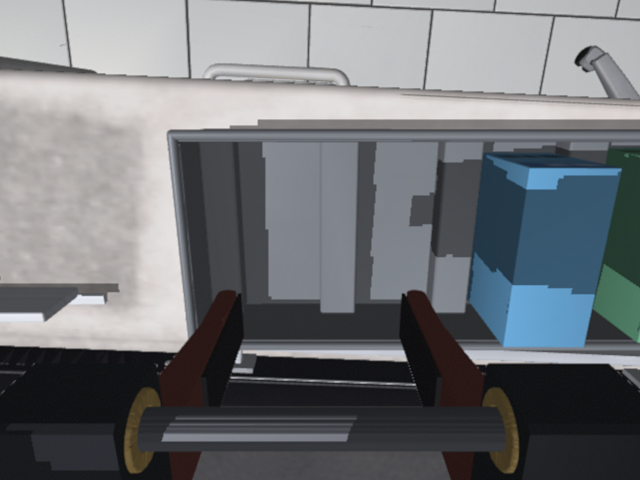

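The blue carton's top runs from (529,167) to (585,346), which matches the prediction.

Request:
step_arm([
  [[-0.01, 0.13, 0.03], [0, 0, 0], 0.5],
  [[-0.01, 0.26, 0.03], [0, 0, 0], 0.5],
  [[-0.01, 0.38, 0.03], [0, 0, 0], 0.5],
  [[-0.01, 0.453, 0.03], [0, 0, 0], 0.5],
  [[-0.01, 0.453, 0.03], [0, 0, 0], 0.5],
  [[-0.01, 0.453, 0.04], [0, 0, 0], 0.5],
  [[-0.01, 0.453, 0.12], [0, 0, 0], 0.5],
  [[-0.01, 0.453, 0.22], [0, 0, 0], 0.5],
  [[-0.01, 0.453, 0.32], [0, 0, 0], 0.5],
  [[-0.01, 0.453, 0.366], [0, 0, 0], 0.5],
  [[-0.01, 0.453, 0.366], [0, 0, 0], 0.5],
  [[-0.01, 0.453, 0.366], [0, 0, 0], 0.5],
  [[-0.01, 0.453, 0.366], [0, 0, 0], -0.5],
  [[-0.01, 0.453, 0.366], [0, 0, 0], -0.5],
  [[-0.01, 0.453, 0.366], [0, 0, 0], -0.5],
  [[-0.01, 0.453, 0.366], [0, 0, 0], -0.5],
  [[-0.01, 0.453, 0.366], [0, 0, 0], -0.5],
])

```text
t: 21.12
ee_pos: [510.9, 370.8, 42.0]
orientation: [-0.069, 3.138, 0.002]
ft_force: [0.5, -0.9, 6.8]
width: 50.1
grasp_force: 30.0
```

Request:
step_arm([
  [[0, 0, -0.1], [0, 0, 0], -0.5],
  [[0, 0, -0.2], [0, 0, 0], -0.5],
  [[0, 0, -0.3], [0, 0, 0], -0.5],
  [[0, -0.05, -0.3], [0, 0, 0], -0.5],
  [[0.006, -0.15, -0.3], [0, 0, 0], -0.5],
  [[0.006, -0.27, -0.3], [0, 0, 0], -0.5],
  [[0.006, -0.39, -0.3], [0, 0, 0], -0.5],
  [[0.006, -0.51, -0.3], [0, 0, 0], -0.5],
  [[0.006, -0.63, -0.3], [0, 0, 0], -0.5],
  [[0.006, -0.75, -0.3], [0, 0, 0], -0.5],
  [[0.006, -0.87, -0.3], [0, 0, 0], -0.5],
  [[0.006, -0.95, -0.3], [0, 0, 0], -0.5],
  [[0.006, -1.0, -0.3], [0, 0, 0], -0.5],
  [[0.006, -1.0, -0.3], [0, 0, 0], -0.5],
  [[0.006, -1.0, -0.3], [0, 0, 0], -0.5],
])

```text
t: 22.37
ee_pos: [520.8, 69.7, 130.1]
orientation: [0.065, -3.14, -0.0]
ft_force: [0.3, -0.2, -1.7]
width: 50.1
grasp_force: 30.0
```

```bash
python3 -c "
from h import *
s(); gs((-61,150,120),(-61,150,39),(-54,150,38.5))"
```

```text
22.37 [520.8  69.7 130.1] corner [-52.2 248.1] w 50.1 g 30.0 F [ 0.3 -0.2 -1.7]
(np.float64(516.0721593045896), np.float64(-28.685990362652433), 120, 182.4) [0.0293, -0.3269, 0.0335] [0.0001, -0.0003, -0.0001]
(np.float64(516.0721593045896), np.float64(-28.685990362652433), 39, 182.4) [0.0292, -0.3269, 0.3035] [0.0001, -0.0003, -0.0001]
(np.float64(523.0660191152816), np.float64(-28.392860786548027), 38.5, 182.4) [0.0059, -0.3269, 0.3051] [0.0001, -0.0003, -0.0001]
```

Request:
step_arm([
  [[0.028, -0.12, 0.0], [0, 0, 0], -0.5],
  [[0.028, -0.24, 0.0], [0, 0, 0], -0.5],
  [[0.028, -0.324, 0.03], [0, 0, 0], -0.5],
  [[0.028, -0.324, 0.1], [0, 0, 0], -0.5],
  [[0.028, -0.324, 0.17], [0, 0, 0], -0.5],
  [[0.028, -0.324, 0.23], [0, 0, 0], -0.5],
  [[0.028, -0.324, 0.28], [0, 0, 0], -0.5],
  [[0.028, -0.324, 0.3], [0, 0, 0], -0.5],
  [[0.026, -0.324, 0.305], [0, 0, 0], -0.5],
  [[0.022, -0.324, 0.305], [0, 0, 0], -0.5],
  [[0.017, -0.324, 0.305], [0, 0, 0], -0.5],
  [[0.012, -0.324, 0.305], [0, 0, 0], -0.5],
  [[0.006, -0.324, 0.305], [0, 0, 0], -0.5],
  [[0.006, -0.324, 0.305], [0, 0, 0], -0.5],
])

```text
t: 23.53
ee_pos: [522.6, -26.6, 39.0]
orientation: [0.069, -3.138, -0.0]
ft_force: [-3.8, 0.5, -0.2]
width: 49.8
grasp_force: 30.0
```

```bash
python3 -c "
from h import *
s()"
```

```text
23.53 [522.6 -26.6  39. ] corner [-54.4 151.8] w 49.8 g 30.0 F [-3.8  0.5 -0.2]
```

Request:
step_arm([
  [[-0.003, 0, 0.004], [0, 0, 0], -0.5],
  [[-0.003, 0, 0.004], [0, 0, 0], -0.5],
  [[-0.003, 0, 0.004], [0, 0, 0], 0.36],
  [[-0.003, 0, 0.004], [0, 0, 0], 0.36],
  [[-0.003, 0, 0.004], [0, 0, 0], 0.36],
  [[-0.003, 0, 0.004], [0, 0, 0], 0.36],
  [[-0.003, 0, -0.06], [0, 0, 0], 0.36],
  [[-0.003, 0, -0.15], [0, 0, 0], 0.36],
  [[-0.003, 0, -0.22], [0, 0, 0], 0.36],
  [[-0.003, 0, -0.22], [0, 0, 0], -1],
  [[-0.003, 0.06, -0.22], [0, 0, 0], -1],
  [[-0.003, 0.18, -0.22], [0, 0, 0], -1],
  [[-0.003, 0.18, -0.15], [0, 0, 0], -1],
  [[-0.003, 0.18, -0.1], [0, 0, 0], -1],
  [[-0.003, 0.18, -0.05], [0, 0, 0], -1],
  [[-0.003, 0.18, 0.03], [0, 0, 0], -1],
  [[-0.003, 0.18, 0.085], [0, 0, 0], -1],
  [[-0.003, 0.18, 0.085], [0, 0, 0], -1],
])

```text
t: 25.03
ee_pos: [519.9, 27.2, 10.0]
orientation: [0.069, -3.136, 0.0]
ft_force: [-0.1, 0.1, -0.5]
width: 2.9
grasp_force: 0.0
```

```bash
python3 -c "
from h import *
s(); gs((-55,168,13),(-55,164,13))"
```

```text
25.03 [519.9  27.2  10. ] corner [-54.9 205.7] w 2.9 g 0.0 F [-0.1  0.1 -0.5]
(np.float64(521.3131345180573), np.float64(-10.450525498497768), 13, 182.4) [0.0007, -0.1258, -0.01] [0.0001, -0.0035, 0.0012]
(np.float64(521.480637132974), np.float64(-14.44701681889319), 13, 182.4) [0.0007, -0.1391, -0.01] [0.0001, -0.0035, 0.0012]
```

Request:
step_arm([
  [[0, -0.05, -0.005], [0, 0, 0], -1],
  [[0, -0.07, -0.005], [0, 0, 0], -1],
  [[0, -0.08, -0.005], [0, 0, 0], -1],
  [[0, -0.09, -0.005], [0, 0, 0], -1],
  [[0, -0.1, -0.005], [0, 0, 0], -1],
  [[0, -0.11, -0.005], [0, 0, 0], -1],
  [[0, -0.12, -0.005], [0, 0, 0], -1],
  [[0, -0.128, -0.005], [0, 0, 0], -1],
  [[0, -0.135, -0.005], [0, 0, 0], -1],
  [[0, -0.141, -0.005], [0, 0, 0], -1],
  [[0, -0.141, -0.005], [0, 0, 0], -1],
])

```text
t: 25.95
ee_pos: [523.8, -13.4, 14.9]
orientation: [0.067, -3.14, -0.003]
ft_force: [-0.5, 15.3, 1.7]
width: 0.5
grasp_force: 7.5
```

Request:
step_arm([
  [[0, -0.005, 0], [0, 0, 0], -1],
  [[0, -0.005, 0], [0, 0, 0], -1],
  [[0, 0.03, 0], [0, 0, 0], -1],
  [[0, 0.07, 0], [0, 0, 0], -1],
  [[0, 0.07, -0.1], [0, 0, 0], -1],
  [[0, 0.07, -0.2], [0, 0, 0], 0],
  [[0, 0.1, -0.32], [0, 0, 0], 0.5],
  [[0, 0.2, -0.45], [0, 0, 0], 0.5],
  [[0, 0.34, -0.45], [0, 0, 0], 0.5],
  [[0, 0.48, -0.45], [0, 0, 0], 0.5],
  [[0, 0.62, -0.45], [0, 0, 0], 0.5],
  [[0, 0.76, -0.45], [0, 0, 0], 0.5],
  [[0, 0.9, -0.45], [0, 0, 0], 0.5],
  [[0, 1.0, -0.45], [0, 0, 0], 0.5],
  [[0, 1.0, -0.45], [0, 0, 0], 0.5],
  [[0, 1.0, -0.45], [0, 0, 0], 0.5],
  [[0, 1.0, -0.45], [0, 0, 0], 0.5],
])

```text
t: 27.37
ee_pos: [510.4, 284.3, 149.5]
orientation: [0.07, -3.14, 0.001]
ft_force: [0.6, 0.1, 0.4]
width: 65.5
grasp_force: 0.0
```

```bash
python3 -c "
from h import *
s(); go((502,451,140,183),(502,451,40,183))
m=snap('wrist','w7.png')
a=np.radians(3)
for n,p in [('g',(502,451))]:
  print(n,[proj(m,(p[0]+i*55*np.cos(a)-j*25*np.sin(a),p[1]+i*55*np.sin(a)+j*25*np.cos(a),79)).tolist() for i,j in [(-1,-1),(-1,1),(1,1),(1,-1)]])"
```

```text
27.37 [510.4 284.3 149.5] corner [-53.6 462.9] w 65.5 g 0.0 F [0.6 0.1 0.4]
(502, 451, 140, 183) [0.0031, 0.5564, 0.031] [-0.0006, -0.0005, -0.0052]
(502, 451, 40, 183) [0.0029, 0.5567, 0.3644] [-0.0006, -0.0005, -0.0052]
g [[587.5, 160.8], [681.0, 160.1], [637.0, 341.5], [555.3, 342.1]]
```

View pics/w7.png

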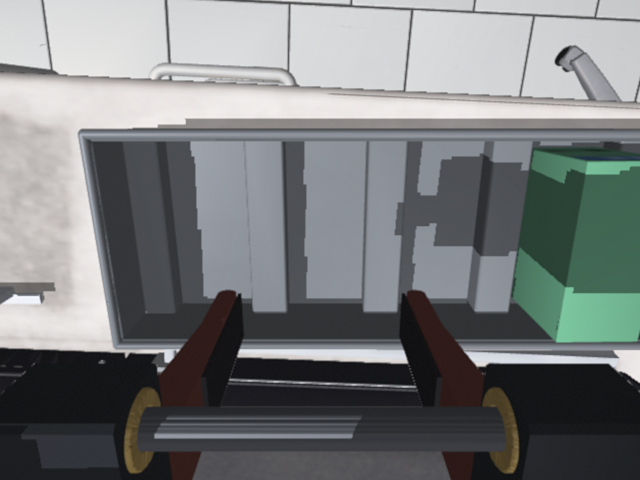

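The green carton's left top edge, (588,160) to (555,341), matches the prediction.

Request:
step_arm([
  [[0.003, 0.13, 0.03], [0, 0, 0], 0.5],
  [[0.003, 0.26, 0.03], [0, 0, 0], 0.5],
  [[0.003, 0.39, 0.03], [0, 0, -0.005], 0.5],
  [[0.003, 0.5, 0.03], [0, 0, -0.005], 0.5],
  [[0.003, 0.556, 0.03], [0, 0, -0.005], 0.5],
  [[0.003, 0.556, 0.03], [0, 0, -0.005], 0.5],
  [[0.003, 0.556, 0.04], [0, 0, -0.005], 0.5],
  [[0.003, 0.556, 0.12], [0, 0, -0.005], 0.5],
  [[0.003, 0.556, 0.22], [0, 0, -0.005], 0.5],
  [[0.003, 0.556, 0.32], [0, 0, -0.005], 0.5],
  [[0.003, 0.556, 0.366], [0, 0, -0.005], 0.5],
  [[0.003, 0.556, 0.366], [0, 0, -0.005], 0.5],
  [[0.003, 0.556, 0.366], [0, 0, -0.005], 0.5],
  [[0.003, 0.556, 0.366], [0, 0, -0.005], -0.5],
  [[0.003, 0.556, 0.366], [0, 0, -0.005], -0.5],
  [[0.003, 0.556, 0.366], [0, 0, -0.005], -0.5],
  [[0.003, 0.556, 0.366], [0, 0, -0.005], -0.5],
  [[0.003, 0.556, 0.366], [0, 0, -0.005], -0.5],
])

```text
t: 28.92
ee_pos: [503.7, 452.0, 41.9]
orientation: [-0.081, 3.138, 0.002]
ft_force: [-0.1, -1.4, 6.5]
width: 49.7
grasp_force: 30.0
```

Request:
step_arm([
  [[0, 0, -0.1], [0, 0, 0], -0.5],
  [[0, 0, -0.2], [0, 0, 0], -0.5],
  [[0, 0, -0.3], [0, 0, 0], -0.5],
  [[0, -0.05, -0.3], [0, 0, 0], -0.5],
  [[0.006, -0.15, -0.3], [0, 0, 0], -0.5],
  [[0.006, -0.27, -0.3], [0, 0, 0], -0.5],
  [[0.006, -0.39, -0.3], [0, 0, 0], -0.5],
  [[0.006, -0.51, -0.3], [0, 0, 0], -0.5],
  [[0.006, -0.63, -0.3], [0, 0, 0], -0.5],
  [[0.006, -0.75, -0.3], [0, 0, 0.004], -0.5],
  [[0.006, -0.87, -0.3], [0, 0, 0.004], -0.5],
  [[0.006, -0.95, -0.3], [0, 0, 0.004], -0.5],
  [[0.006, -1.0, -0.3], [0, 0, 0.004], -0.5],
  [[0.006, -1.0, -0.3], [0, 0, 0.004], -0.5],
  [[0.006, -1.0, -0.3], [0, 0, 0.004], -0.5],
])

```text
t: 30.17
ee_pos: [515.9, 150.8, 129.8]
orientation: [0.068, -3.14, -0.0]
ft_force: [-0.5, -0.3, -1.9]
width: 49.5
grasp_force: 30.0
```

```bash
python3 -c "
from h import *
s(); gs((-61,201,120),(-61,201,39),(-54,201,38.5))"
```

```text
30.17 [515.9 150.8 129.8] corner [-53.6 329.3] w 49.5 g 30.0 F [-0.5 -0.3 -1.9]
(np.float64(513.9365009644005), np.float64(22.269273972389357), 120, 182.4) [0.0252, -0.4277, 0.0326] [0.0, -0.0003, 0.0009]
(np.float64(513.9365009644005), np.float64(22.269273972389357), 39, 182.4) [0.025, -0.4277, 0.3026] [0.0, -0.0003, 0.0009]
(np.float64(520.9303607750925), np.float64(22.562403548493762), 38.5, 182.4) [0.0017, -0.4277, 0.3042] [0.0, -0.0003, 0.0009]
```

Request:
step_arm([
  [[0.024, -0.12, 0.0], [0, 0, 0], -0.5],
  [[0.024, -0.24, 0.0], [0, 0, 0], -0.5],
  [[0.024, -0.35, 0.0], [0, 0, 0], -0.5],
  [[0.024, -0.427, 0.03], [0, 0, 0], -0.5],
  [[0.024, -0.427, 0.1], [0, 0, 0], -0.5],
  [[0.024, -0.427, 0.17], [0, 0, 0], -0.5],
  [[0.024, -0.427, 0.23], [0, 0, 0], -0.5],
  [[0.024, -0.427, 0.28], [0, 0, 0], -0.5],
  [[0.024, -0.427, 0.3], [0, 0, 0], -0.5],
  [[0.022, -0.427, 0.305], [0, 0, 0], -0.5],
  [[0.018, -0.427, 0.305], [0, 0, 0], -0.5],
  [[0.013, -0.427, 0.305], [0, 0, 0], -0.5],
  [[0.008, -0.427, 0.305], [0, 0, 0], -0.5],
  [[0.002, -0.427, 0.305], [0, 0, 0], -0.5],
  [[0.002, -0.427, 0.305], [0, 0, 0], -0.5],
])

```text
t: 31.42
ee_pos: [520.1, 23.9, 38.5]
orientation: [0.072, -3.138, -0.0]
ft_force: [-5.5, 1.0, 1.4]
width: 50.0
grasp_force: 30.0
```

```bash
python3 -c "
from h import *
s()"
```

```text
31.42 [520.1  23.9  38.5] corner [-54.8 202.4] w 50.0 g 30.0 F [-5.5  1.   1.4]
```

Request:
step_arm([
  [[-0.002, 0, 0.003], [0, 0, 0], -0.5],
  [[-0.002, 0, 0.003], [0, 0, 0], -0.5],
  [[-0.002, 0, 0.003], [0, 0, 0], 0.36],
  [[-0.002, 0, 0.003], [0, 0, 0], 0.36],
  [[-0.002, 0, 0.003], [0, 0, 0], 0.36],
  [[-0.002, 0, 0.003], [0, 0, 0], 0.36],
  [[-0.002, 0, -0.06], [0, 0, 0], 0.36],
  [[-0.002, 0, -0.15], [0, 0, 0], 0.36],
  [[-0.002, 0, -0.22], [0, 0, 0], 0.36],
  [[-0.002, 0, -0.22], [0, 0, 0], -1],
  [[-0.002, 0.06, -0.22], [0, 0, 0], -1],
  [[-0.002, 0.18, -0.22], [0, 0, 0], -1],
  [[-0.002, 0.18, -0.15], [0, 0, 0], -1],
  [[-0.002, 0.18, -0.1], [0, 0, 0], -1],
  [[-0.002, 0.18, -0.05], [0, 0, 0], -1],
  [[-0.002, 0.18, 0.03], [0, 0, 0], -1],
  [[-0.002, 0.18, 0.085], [0, 0, 0], -1],
  [[-0.002, 0.18, 0.085], [0, 0, 0], -1],
])

```text
t: 32.92
ee_pos: [517.3, 77.3, 9.7]
orientation: [0.071, -3.136, 0.001]
ft_force: [-0.2, 0.3, -0.7]
width: 2.9
grasp_force: 0.0
```

```bash
python3 -c "
from h import *
s(); gs((-55,218,13),(-55,214,13))"
```

```text
32.92 [517.3  77.3   9.7] corner [-55.3 255.9] w 2.9 g 0.0 F [-0.2  0.3 -0.7]
(np.float64(519.2193518315972), np.float64(39.505616006445166), 13, 182.4) [-0.0005, -0.1263, -0.011] [-0.0003, -0.0035, 0.0023]
(np.float64(519.386854446514), np.float64(35.50912468604972), 13, 182.4) [-0.0005, -0.1396, -0.011] [-0.0003, -0.0035, 0.0023]
```

Request:
step_arm([
  [[0, -0.05, -0.005], [0, 0, 0], -1],
  [[0, -0.07, -0.005], [0, 0, 0], -1],
  [[0, -0.08, -0.005], [0, 0, 0], -1],
  [[0, -0.09, -0.005], [0, 0, 0], -1],
  [[0, -0.1, -0.005], [0, 0, 0], -1],
  [[0, -0.11, -0.005], [0, 0, 0], -1],
  [[0, -0.12, -0.005], [0, 0, 0], -1],
  [[0, -0.128, -0.005], [0, 0, 0], -1],
  [[0, -0.134, -0.005], [0, 0, 0], -1],
  [[0, -0.14, -0.005], [0, 0, 0], -1],
  [[0, -0.14, -0.005], [0, 0, 0], -1],
])

```text
t: 33.83
ee_pos: [521.4, 37.3, 14.5]
orientation: [0.07, -3.141, -0.003]
ft_force: [-1.5, 15.3, 0.1]
width: 0.2
grasp_force: 7.8
```

Request:
step_arm([
  [[0, -0.005, 0], [0, 0, 0], -1],
  [[0, -0.005, 0], [0, 0, 0], -1],
  [[0, -0.005, 0], [0, 0, 0], -1],
])

```text
t: 34.08
ee_pos: [521.4, 37.2, 14.5]
orientation: [0.07, -3.141, -0.005]
ft_force: [-2.0, 25.8, 0.9]
width: 0.5
grasp_force: 13.0
```

```bash
python3 -c "
from h import *
s()"
```

```text
34.08 [521.4  37.2  14.5] corner [-53.  215.6] w 0.5 g 13.0 F [-2.  25.8  0.9]
```

Request:
step_arm([
  [[0, 0.03, 0], [0, 0, 0], -1],
  [[0, 0.07, 0], [0, 0, 0], -1],
  [[0, 0.07, -0.12], [0, 0, 0], -1],
  [[0, 0.07, -0.25], [0, 0, 0], -1],
  [[0, 0.07, -0.39], [0, 0, 0], -1],
  [[0.05, 0, -0.5], [0, 0, 0], -1],
  [[0.1, -0.1, -0.6], [0, 0, 0], -1],
  [[0.13, -0.2, -0.7], [0, 0, 0], -1],
  [[0.13, -0.32, -0.7], [0, 0, 0], -1],
  [[0.13, -0.32, -0.7], [0, 0, 0], -1],
  [[0.13, -0.32, -0.7], [0, 0, 0], -1],
  [[0.13, -0.32, -0.7], [0, 0, 0], -1],
])

```text
t: 35.08
ee_pos: [486.6, -63.2, 224.1]
orientation: [0.069, -3.14, -0.0]
ft_force: [-0.5, -0.8, -0.3]
width: 0.7
grasp_force: 0.0
```

```bash
python3 -c "
from h import *
s(); m=snap('wrist','w8.png')
for y in (0,50,100,150,200): print(y,[proj(m,(*st(x,y),75)).tolist() for x in (-110,0)])
"
```

```text
35.08 [486.6 -63.2 224.1] corner [-91.9 116.7] w 0.7 g 0.0 F [-0.5 -0.8 -0.3]
0 [[163.6, 198.7], [178.2, 331.8]]
50 [[231.7, 198.8], [239.8, 331.9]]
100 [[299.7, 199.0], [301.4, 332.0]]
150 [[367.6, 199.1], [362.9, 332.1]]
200 [[435.5, 199.3], [424.3, 332.2]]
```

View pics/w8.png

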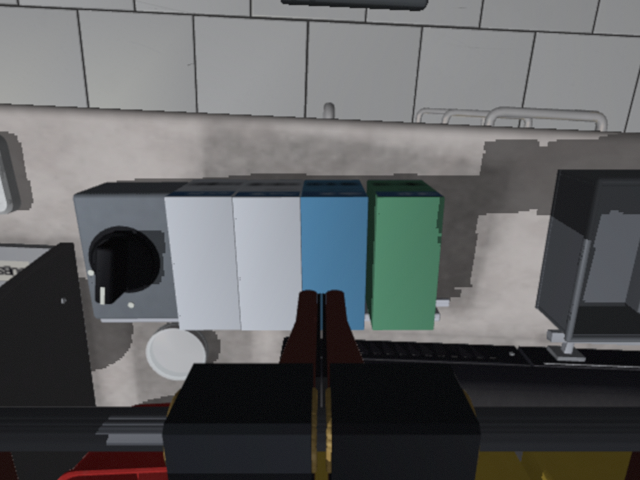

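The row is mostly closed, but there may be a gap between blue and green at about (370,255). I'll zoom in there.

```bash
python3 -c "
from h import *
i=cv2.imread('pics/w8.png')[170:345,140:460]; cv2.imwrite('pics/c8.png',cv2.resize(i,None,fx=2.5,fy=2.5,interpolation=2))"
```

```text
(no output)
```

View pics/c8.png

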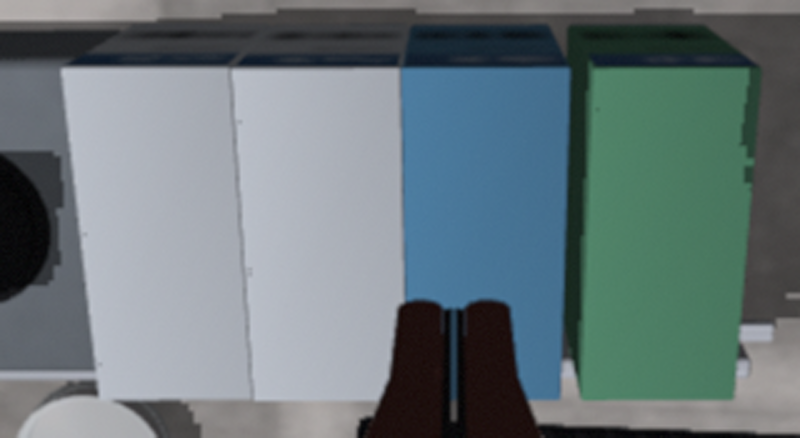

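Only green stands off, about 6 mm from blue. It probably rebounded when I pulled back quickly. I'll push it again with less force and retreat slowly.

```bash
python3 -c "
from h import *
gs((-55,240,100),(-55,240,12),(-55,219,12),(-55,214.5,12))"
```

```text
(np.float64(518.2980874495548), np.float64(61.48631826862004), 100, 182.4) [-0.1251, 0.4086, 0.4126] [0.0003, -0.0009, 0.0024]
(np.float64(518.2980874495548), np.float64(61.48631826862004), 12, 182.4) [-0.1256, 0.4084, 0.706] [0.0003, -0.0009, 0.0024]
(np.float64(519.177476177868), np.float64(40.50473883654402), 12, 182.4) [-0.1253, 0.3384, 0.7059] [0.0003, -0.0009, 0.0024]
(np.float64(519.3659166196494), np.float64(36.00868610109916), 12, 182.4) [-0.1252, 0.3234, 0.7059] [0.0003, -0.0009, 0.0024]
```

Request:
step_arm([
  [[-0.05, 0.12, 0.0], [0, 0, 0], -1],
  [[-0.1, 0.24, 0.1], [0, 0, 0], -1],
  [[-0.125, 0.36, 0.2], [0, 0, 0], -1],
  [[-0.125, 0.43, 0.3], [0, 0, 0], -1],
  [[-0.125, 0.43, 0.4], [0, 0, 0], -1],
  [[-0.125, 0.43, 0.5], [0, 0, 0], -1],
  [[-0.125, 0.43, 0.6], [0, 0, 0], -1],
  [[-0.125, 0.43, 0.7], [0, 0, 0], -1],
  [[-0.125, 0.41, 0.706], [0, 0, 0], -1],
  [[-0.125, 0.39, 0.706], [0, 0, 0], -1],
  [[-0.125, 0.37, 0.706], [0, 0, 0], -1],
  [[-0.125, 0.36, 0.706], [0, 0, 0], -1],
  [[-0.125, 0.352, 0.706], [0, 0, 0], -1],
  [[-0.125, 0.346, 0.706], [0, 0, 0], -1],
  [[-0.125, 0.34, 0.706], [0, 0, 0], -1],
  [[-0.125, 0.335, 0.706], [0, 0, 0], -1],
  [[-0.125, 0.33, 0.706], [0, 0, 0], -1],
  [[-0.125, 0.326, 0.706], [0, 0, 0], -1],
  [[-0.125, 0.326, 0.706], [0, 0, 0], -1],
])

```text
t: 36.72
ee_pos: [520.5, 37.4, 13.3]
orientation: [-0.07, 3.14, 0.003]
ft_force: [-0.0, 14.2, 5.2]
width: 0.4
grasp_force: 7.4
```

```bash
python3 -c "
from h import *
s()"
```

```text
36.72 [520.5  37.4  13.3] corner [-53.8 215.9] w 0.4 g 7.4 F [-0.  14.2  5.2]
```

Request:
step_arm([
  [[0, 0.002, 0], [0, 0, 0], -1],
  [[0, 0.004, 0], [0, 0, 0], -1],
  [[0, 0.006, 0], [0, 0, 0], -1],
  [[0, 0.008, 0], [0, 0, 0], -1],
  [[0, 0.01, 0], [0, 0, 0], -1],
  [[0, 0.013, 0], [0, 0, 0], -1],
  [[0, 0.02, 0], [0, 0, 0], -1],
  [[0, 0.04, 0], [0, 0, 0], -1],
  [[0, 0.07, 0], [0, 0, 0], -1],
  [[0, 0.07, -0.12], [0, 0, 0], -1],
  [[0, 0.07, -0.25], [0, 0, 0], -1],
  [[0, 0.07, -0.39], [0, 0, 0], -1],
  [[0.1, 0.03, -0.5], [0, 0, 0], -1],
  [[0.15, -0.1, -0.6], [0, 0, 0], -1],
  [[0.2, -0.22, -0.7], [0, 0, 0], -1],
  [[0.22, -0.32, -0.7], [0, 0, 0], -1],
  [[0.22, -0.32, -0.7], [0, 0, 0], -1],
  [[0.22, -0.32, -0.7], [0, 0, 0], -1],
])

```text
t: 38.22
ee_pos: [458.5, -64.3, 223.8]
orientation: [-0.066, 3.139, -0.001]
ft_force: [0.7, 0.8, -0.3]
width: 0.5
grasp_force: 0.0
```

```bash
python3 -c "
from h import *
s(); m=snap('wrist','w9.png')
P=[[proj(m,(*st(x,y),75)).tolist() for x in (-110,0)] for y in (0,50,100,150,200)]; print(P)
i=cv2.imread('pics/w9.png'); g=i[int(P[0][0][1])+30].astype(int)
hsv=cv2.cvtColor(i,cv2.COLOR_BGR2HSV)
v0=int(P[0][0][1]); v1=int(P[0][1][1])
for v in (v0+6,(v0+v1)//2,v1-8):
  r=hsv[v]; b=np.where((r[:,0]>95)&(r[:,0]<112)&(r[:,1]>90)&(r[:,2]>90))[0]; gr=np.where((r[:,0]>55)&(r[:,0]<90)&(r[:,1]>70)&(r[:,2]>60))[0]
  print(v,'blue',b.min(),b.max(),'green',gr.min(),gr.max())
"
```

```text
38.22 [458.5 -64.3 223.8] corner [-120.   116.8] w 0.5 g 0.0 F [ 0.7  0.8 -0.3]
[[[167.6, 235.0], [181.9, 361.4]], [[233.9, 235.0], [242.0, 361.5]], [[300.2, 235.1], [302.1, 361.5]], [[366.4, 235.1], [362.2, 361.5]], [[432.7, 235.1], [422.2, 361.5]]]
241 blue 301 366 green 373 439
298 blue 345 364 green 371 435
353 blue 360 362 green 371 430
```

Green is still about 5 mm off, even though the fingers met resistance where it should be closed. I'll push again and measure the gap while still in contact.

```bash
cat >> h.py <<'E'
def gap(f):
    m=snap('wrist',f); i=cv2.imread('pics/'+f); hsv=cv2.cvtColor(i,cv2.COLOR_BGR2HSV)
    for x in (-103,-90,-70,-50):
        p=[proj(m,(*st(x,y),75)) for y in (125,150,200)]; v=int(round(p[1][1]))
        if not 0<=v<480: continue
        r=hsv[v]; b=np.where((r[:,0]>95)&(r[:,0]<112)&(r[:,1]>90)&(r[:,2]>70))[0]; g=np.where((r[:,0]>55)&(r[:,0]<90)&(r[:,1]>70)&(r[:,2]>50))[0]
        f=lambda u:inv(ray(m,u,v,75))[1]
        print(x,v,'blue',*( (f(b.min()),f(b.max())) if len(b) else ('-',)),'green',*((f(g.min()),f(g.max())) if len(g) else ('-',)), 'px',g.min() if len(g) else '-',b.max() if len(b) else '-')
        print('   V',r[max(0,int(p[1][0])-14):int(p[1][0])+16,2].tolist(),'H',r[max(0,int(p[1][0])-14):int(p[1][0])+16,0].tolist())
E
python3 -c "
from h import *
gap('w10.png')
gs((-55,245,100),(-55,240,12),(-55,214.5,12))"
```

```text
-103 245 blue 101.1 149.6 green 154.9 205.7 px 371 364
   V [145, 144, 143, 143, 143, 143, 142, 143, 140, 141, 142, 140, 140, 142, 115, 59, 42, 41, 42, 41, 44, 70, 92, 115, 132, 132, 131, 131, 131, 131] H [103, 103, 103, 103, 103, 103, 103, 103, 102, 103, 103, 103, 103, 103, 103, 96, 71, 74, 74, 73, 73, 73, 74, 75, 74, 74, 74, 74, 74, 74]
-90 261 blue 100.9 150.0 green 155.4 206.0 px 371 364
   V [144, 144, 143, 142, 143, 143, 143, 141, 142, 143, 141, 141, 141, 140, 108, 45, 41, 39, 43, 41, 44, 73, 108, 127, 131, 132, 131, 131, 130, 131] H [103, 102, 103, 103, 103, 103, 103, 103, 103, 103, 103, 103, 103, 103, 102, 88, 69, 73, 75, 73, 74, 73, 74, 74, 74, 74, 75, 74, 75, 75]
-70 285 blue 100.7 149.9 green 155.4 206.1 px 370 363
   V [145, 145, 145, 146, 144, 144, 144, 143, 143, 144, 142, 142, 143, 143, 117, 58, 40, 41, 41, 41, 43, 71, 101, 120, 132, 132, 132, 131, 130, 131] H [103, 103, 103, 103, 103, 103, 103, 103, 103, 103, 103, 103, 103, 103, 103, 96, 73, 74, 74, 76, 75, 74, 74, 74, 75, 74, 74, 75, 74, 74]
-50 308 blue 117.1 150.5 green 155.2 206.2 px 369 363
   V [148, 147, 145, 146, 146, 146, 145, 145, 144, 143, 143, 144, 145, 145, 129, 86, 43, 40, 42, 41, 43, 72, 97, 119, 132, 131, 132, 131, 131, 130] H [103, 103, 103, 103, 103, 103, 103, 103, 103, 103, 103, 103, 103, 103, 102, 100, 81, 72, 76, 73, 75, 74, 74, 74, 74, 75, 74, 74, 74, 74]
(np.float64(518.0887091809088), np.float64(66.48193241911434), 100, 182.4) [-0.2181, 0.4201, 0.408] [0.0003, -0.0002, 0.0016]
(np.float64(518.2980874495548), np.float64(61.48631826862004), 12, 182.4) [-0.2181, 0.4033, 0.7013] [0.0003, -0.0002, 0.0016]
(np.float64(519.3659166196494), np.float64(36.00868610109916), 12, 182.4) [-0.2179, 0.3183, 0.7012] [0.0003, -0.0002, 0.0016]
```

Request:
step_arm([
  [[-0.1, 0.12, 0.0], [0, 0, 0], -1],
  [[-0.15, 0.24, 0.1], [0, 0, 0], -1],
  [[-0.218, 0.36, 0.2], [0, 0, 0], -1],
  [[-0.218, 0.44, 0.3], [0, 0, 0], -1],
  [[-0.218, 0.44, 0.4], [0, 0, 0], -1],
  [[-0.218, 0.44, 0.5], [0, 0, 0], -1],
  [[-0.218, 0.44, 0.6], [0, 0, 0], -1],
  [[-0.218, 0.44, 0.7], [0, 0, 0], -1],
  [[-0.218, 0.42, 0.702], [0, 0, 0], -1],
  [[-0.218, 0.39, 0.702], [0, 0, 0], -1],
  [[-0.218, 0.37, 0.702], [0, 0, 0], -1],
  [[-0.218, 0.36, 0.702], [0, 0, 0], -1],
  [[-0.218, 0.352, 0.702], [0, 0, 0], -1],
  [[-0.218, 0.346, 0.702], [0, 0, 0], -1],
  [[-0.218, 0.34, 0.702], [0, 0, 0], -1],
  [[-0.218, 0.335, 0.702], [0, 0, 0], -1],
  [[-0.218, 0.33, 0.702], [0, 0, 0], -1],
  [[-0.218, 0.322, 0.702], [0, 0, 0], -1],
  [[-0.218, 0.322, 0.702], [0, 0, 0], -1],
])

```text
t: 39.9
ee_pos: [519.6, 37.5, 12.3]
orientation: [-0.07, 3.14, 0.002]
ft_force: [-0.2, 10.2, 2.1]
width: 0.5
grasp_force: 5.5
```

```bash
python3 -c "
from h import *
s();gap('w11.png')"
```

```text
39.9 [519.6  37.5  12.3] corner [-54.7 216. ] w 0.5 g 5.5 F [-0.2 10.2  2.1]
-103 259 blue 135.8 149.7 green 150.2 208.7 px 59 57
   V [170, 170, 170, 171, 170, 169, 169, 171, 170, 171, 171, 167, 161, 138, 97, 85, 126, 155, 156, 155, 154, 155, 156, 155, 157, 157, 156, 155, 155, 156] H [103, 103, 103, 103, 103, 103, 103, 103, 103, 103, 103, 103, 103, 103, 103, 95, 78, 75, 75, 74, 75, 75, 75, 75, 74, 75, 75, 74, 74, 74]
-90 307 blue 132.9 149.9 green 150.2 208.3 px 68 67
   V [171, 171, 170, 170, 170, 170, 171, 171, 171, 171, 171, 167, 161, 129, 81, 93, 137, 157, 157, 156, 157, 158, 156, 157, 157, 156, 156, 155, 155, 156] H [103, 103, 102, 103, 103, 103, 103, 103, 103, 103, 103, 103, 103, 103, 102, 87, 77, 74, 74, 74, 74, 74, 74, 74, 74, 74, 74, 75, 75, 75]
-70 374 blue 128.5 150.2 green 150.5 178.7 px 82 81
   V [170, 170, 170, 171, 143, 101, 98, 99, 99, 99, 99, 99, 99, 95, 86, 75, 70, 77, 77, 77, 77, 77, 78, 78, 77, 78, 78, 78, 77, 78] H [103, 103, 103, 103, 103, 103, 103, 104, 103, 103, 103, 103, 103, 103, 103, 101, 87, 74, 74, 75, 74, 75, 75, 75, 75, 74, 75, 74, 74, 75]
-50 435 blue - green - px - -
   V [46, 46, 45, 45, 46, 45, 46, 46, 46, 46, 46, 45, 46, 46, 46, 46, 47, 48, 73, 94, 94, 95, 93, 94, 93, 94, 94, 94, 93, 93] H [114, 114, 108, 114, 110, 113, 114, 114, 108, 108, 108, 114, 105, 114, 105, 114, 114, 114, 107, 113, 111, 110, 113, 110, 108, 113, 110, 117, 113, 113]
```

Request:
step_arm([
  [[0, 0.002, 0], [0, 0, 0], -1],
  [[0, 0.004, 0], [0, 0, 0], -1],
  [[0, 0.006, 0], [0, 0, 0], -1],
  [[0, 0.008, 0], [0, 0, 0], -1],
  [[0, 0.01, 0], [0, 0, 0], -1],
  [[0, 0.013, 0], [0, 0, 0], -1],
  [[0, 0.016, 0], [0, 0, 0], -1],
  [[0, 0.02, 0], [0, 0, 0], -1],
  [[0, 0.04, 0], [0, 0, 0], -1],
  [[0, 0.07, 0], [0, 0, 0], -1],
  [[0, 0.07, 0], [0, 0, 0], -1],
])

```text
t: 40.87
ee_pos: [518.5, 58.7, 12.1]
orientation: [-0.072, 3.141, 0.0]
ft_force: [-0.2, -0.5, 0.3]
width: 0.5
grasp_force: 0.0
```

```bash
python3 -c "
from h import *
s();gap('w12.png')"
```

```text
40.87 [518.5  58.7  12.1] corner [-54.9 237.2] w 0.5 g 0.0 F [-0.2 -0.5  0.3]
-103 259 blue - green 157.1 218.1 px 0 -
   V [152, 151, 151, 151, 151, 150, 150, 150, 150, 151, 149, 151, 150, 150, 150, 148, 149, 149, 150, 150, 149, 149, 150, 149, 149, 148, 148, 149, 148, 149, 149, 149, 149, 149, 148, 147, 148, 148, 148, 150, 148, 150, 149, 148, 148, 148, 148, 148, 149, 148, 148, 148, 148, 147, 148, 148, 148, 147, 148, 148, 147, 147, 146, 147, 146, 147, 147, 146, 146, 147, 147, 146, 145, 147, 146, 145, 146, 146, 145, 146, 146, 144, 146, 144, 146, 145, 147, 146, 147, 145, 145, 145, 146, 145, 145, 145, 146, 145, 145, 145, 144, 145, 145, 144, 143, 144, 144, 144, 144, 143, 144, 144, 144, 144, 144, 144, 144, 144, 144, 142, 142, 143, 143, 143, 143, 143, 142, 142, 142, 142, 142, 142, 143, 144, 142, 142, 143, 141, 141, 142, 141, 142, 141, 142, 142, 141, 142, 140, 140, 141, 141, 141, 141, 141, 141, 141, 141, 140, 140, 140, 140, 139, 140, 140, 139, 140, 139, 140, 139, 140, 140, 138, 140, 139, 139, 140, 139, 140, 139, 139, 140, 139, 139, 139, 139, 139, 138, 139, 137, 138, 138, 139, 138, 138, 137, 
[... 4193 characters left out ...]
, 110, 105, 113, 102, 110, 120, 120, 120, 110, 113, 120, 120, 120, 110, 110, 110, 113, 110, 120, 130, 110, 110, 113, 110]
-90 307 blue 154.2 155.5 green 155.7 218.1 px 6 5
   V [] H []
-70 375 blue 149.8 155.7 green 156.0 200.0 px 23 22
   V [144, 109, 77, 72, 71, 72, 73, 71, 72, 73, 72, 73, 71, 72, 72, 71] H [103, 103, 102, 103, 102, 103, 103, 103, 102, 103, 103, 103, 102, 103, 103, 103]
-50 435 blue - green - px - -
   V [44, 45, 44, 45, 46, 45, 44, 45, 43, 44, 44, 45, 45, 45, 45, 45, 43, 45, 44, 46, 45, 45, 44, 44, 45, 43, 45, 44, 46, 46] H [110, 114, 114, 110, 108, 114, 114, 108, 114, 120, 113, 113, 114, 115, 114, 105, 113, 120, 114, 114, 114, 105, 115, 114, 107, 114, 114, 113, 114, 114]
```

```bash
sed -i "/print('   V'/d" h.py; sed -i "s/(-103,-90,-70,-50)/(-95,)/" h.py
```

Request:
step_arm([
  [[0, -0.02, 0], [0, 0, 0], -1],
  [[0, -0.032, 0], [0, 0, 0], -1],
  [[0, -0.04, 0], [0, 0, 0], -1],
  [[0, -0.046, 0], [0, 0, 0], -1],
  [[0, -0.052, 0], [0, 0, 0], -1],
  [[0, -0.058, 0], [0, 0, 0], -1],
  [[0, -0.063, 0], [0, 0, 0], -1],
  [[0, -0.067, 0], [0, 0, 0], -1],
  [[0, -0.069, 0], [0, 0, 0], -1],
  [[0, -0.07, 0], [0, 0, 0], -1],
  [[0, -0.071, 0], [0, 0, 0], -1],
  [[0, -0.071, 0], [0, 0, 0], -1],
])

```text
t: 41.92
ee_pos: [519.5, 37.5, 12.3]
orientation: [-0.071, 3.14, 0.002]
ft_force: [-0.7, 12.1, 2.3]
width: 0.5
grasp_force: 6.3
```

```bash
python3 -c "
from h import *
s();gap('w13.png')"
```

```text
41.92 [519.5  37.5  12.3] corner [-54.8 216. ] w 0.5 g 6.3 F [-0.7 12.1  2.3]
-95 289 blue 134.0 150.0 green 150.3 208.8 px 65 64
```

Request:
step_arm([
  [[0, 0.002, 0], [0, 0, 0], -1],
  [[0, 0.004, 0], [0, 0, 0], -1],
  [[0, 0.006, 0], [0, 0, 0], -1],
  [[0, 0.008, 0], [0, 0, 0], -1],
  [[0, 0.008, 0], [0, 0, 0], -1],
])

```text
t: 42.38
ee_pos: [519.3, 38.4, 12.0]
orientation: [0.071, -3.141, 0.0]
ft_force: [0.5, 0.8, 0.7]
width: 0.7
grasp_force: 0.4
```

```bash
python3 -c "
from h import *
s();gap('w14.png')"
```

```text
42.38 [519.3  38.4  12. ] corner [-55.  216.9] w 0.7 g 0.4 F [0.5 0.8 0.7]
-95 290 blue 135.0 150.6 green 151.1 209.3 px 64 62
```

Request:
step_arm([
  [[0, 0.002, 0], [0, 0, 0], -1],
  [[0, 0.004, 0], [0, 0, 0], -1],
  [[0, 0.006, 0], [0, 0, 0], -1],
  [[0, 0.008, 0], [0, 0, 0], -1],
  [[0, 0.01, 0], [0, 0, 0], -1],
])

```text
t: 42.85
ee_pos: [519.2, 41.6, 12.1]
orientation: [0.071, -3.141, 0.0]
ft_force: [0.2, 0.7, -0.1]
width: 0.3
grasp_force: 0.2
```

```bash
python3 -c "
from h import *
s();gap('w15.png')"
```

```text
42.85 [519.2  41.6  12.1] corner [-55. 220.] w 0.3 g 0.2 F [ 0.2  0.7 -0.1]
-95 290 blue 138.1 153.9 green 154.2 210.7 px 64 63
```

Request:
step_arm([
  [[0, -0.005, 0], [0, 0, 0], -1],
  [[0, -0.01, 0], [0, 0, 0], -1],
  [[0, -0.014, 0], [0, 0, 0], -1],
  [[0, -0.017, 0], [0, 0, 0], -1],
  [[0, -0.018, 0], [0, 0, 0], -1],
  [[0, -0.018, 0], [0, 0, 0], -1],
])

```text
t: 43.4
ee_pos: [519.6, 37.5, 12.2]
orientation: [-0.07, 3.14, 0.002]
ft_force: [0.2, 14.2, 2.0]
width: 0.4
grasp_force: 6.8
```

```bash
python3 -c "
from h import *
s();gap('w16.png')"
```

```text
43.4 [519.6  37.5  12.2] corner [-54.7 216. ] w 0.4 g 6.8 F [ 0.2 14.2  2. ]
-95 289 blue 134.0 149.8 green 150.3 208.8 px 65 63
```

Request:
step_arm([
  [[0, 0.003, 0], [0, 0, 0], -1],
  [[0, 0.006, 0], [0, 0, 0], -1],
  [[0, 0.007, 0], [0, 0, 0], -1],
  [[0, 0.007, -0.02], [0, 0, 0], -1],
  [[0, 0.007, -0.1], [0, 0, 0], -1],
  [[0, 0.007, -0.2], [0, 0, 0], -1],
  [[0, 0.007, -0.3], [0, 0, 0], -1],
  [[0, 0.007, -0.45], [0, 0, 0], -1],
  [[0.1, -0.15, -0.6], [0, 0, 0], -1],
  [[0.2, -0.3, -0.7], [0, 0, 0], -1],
  [[0.22, -0.32, -0.7], [0, 0, 0], -1],
  [[0.22, -0.32, -0.7], [0, 0, 0], -1],
  [[0.22, -0.32, -0.7], [0, 0, 0], -1],
])

```text
t: 44.53
ee_pos: [457.1, -65.2, 224.6]
orientation: [-0.066, 3.137, -0.002]
ft_force: [0.2, 0.0, 0.1]
width: 0.2
grasp_force: 0.0
```

```bash
python3 -c "
from h import *
s();gap('w17.png')"
```

```text
44.53 [457.1 -65.2 224.6] corner [-121.4  116. ] w 0.2 g 0.0 F [0.2 0.  0.1]
-95 255 blue 101.0 150.1 green 154.7 204.6 px 373 367
```

```bash
python3 -c "
from h import *
a=cv2.imread('pics/w17.png')[210:390,280:460]; b=cv2.imread('pics/w16.png')[60:460,0:400]
A=cv2.resize(a,(600,600),interpolation=2)[:, :400]; A=cv2.resize(a,(400,400),interpolation=2)
o=np.zeros((600,800,3),np.uint8); o[:400,:400]=A; o[:400,400:]=b
side=snap('side','s2.png'); i=cv2.imread('pics/s2.png')[210:310,270:403]; o[400:,:400]=cv2.resize(i,(400,300),interpolation=2)[50:250]
sc=snap('scene','sc2.png'); i=cv2.imread('pics/sc2.png')[200:300,290:423]; o[400:,400:]=cv2.resize(i,(400,300),interpolation=2)[30:230]
o=np.clip(o.astype(float)*1.5,0,255).astype(np.uint8); cv2.imwrite('pics/comp.png',o)"
```

```text
(no output)
```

View pics/comp.png

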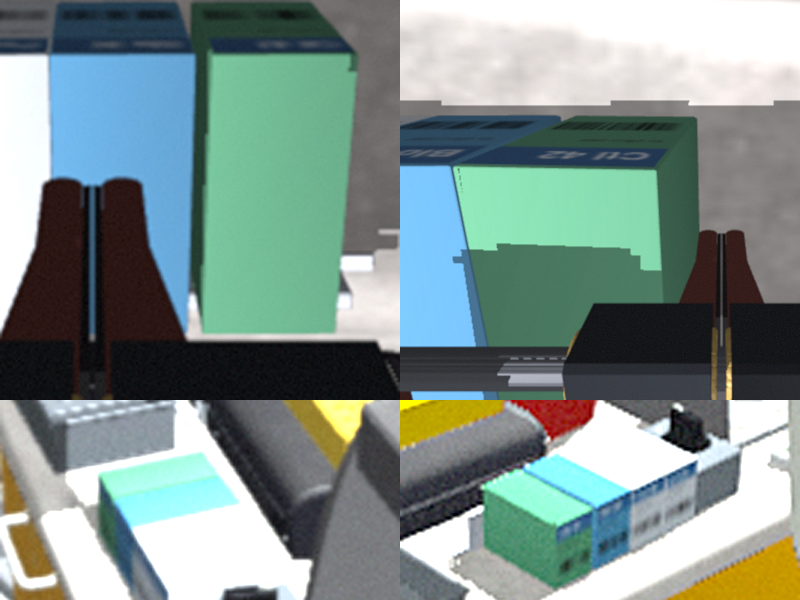

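The composite shows an upright, square green carton sitting about 5 mm off blue after release; in contact it was closed. Next I'll compare the base edges with the top edges to look for a tilted carton.

```bash
python3 -c "
from h import *
m=load('w8.png')
for y in (0,50,100,150,155.5,200,205.5):
  print(y,[((proj(m,(*st(-110,y),z))-[140,170])*2.5).round(0).tolist() for z in (75,0)])
i=cv2.imread('pics/w8.png'); h=cv2.cvtColor(i,cv2.COLOR_BGR2HSV)
for v in (182,184,187,190,194): 
  print(v,h[v,350:380].tolist())
  break
g=cv2.cvtColor(i,cv2.COLOR_BGR2GRAY)
for v in (183,186,189): print(v,h[v,356:378,0].tolist(),h[v,356:378,2].tolist())
"
```

```text
0 [[59.0, 72.0], [131.0, 28.0]]
50 [[229.0, 72.0], [270.0, 29.0]]
100 [[399.0, 72.0], [409.0, 29.0]]
150 [[569.0, 73.0], [548.0, 29.0]]
155.5 [[588.0, 73.0], [563.0, 29.0]]
200 [[739.0, 73.0], [686.0, 30.0]]
205.5 [[758.0, 73.0], [701.0, 30.0]]
182 [[102, 150, 39], [102, 137, 41], [102, 140, 40], [102, 137, 41], [104, 127, 44], [104, 139, 44], [104, 136, 47], [102, 139, 46], [103, 133, 48], [103, 128, 50], [106, 57, 58], [0, 0, 67], [20, 10, 73], [10, 10, 73], [20, 11, 72], [20, 11, 71], [60, 8, 61], [75, 68, 45], [72, 106, 41], [75, 109, 42], [75, 100, 41], [75, 105, 39], [75, 105, 39], [75, 107, 38], [74, 95, 35], [75, 102, 35], [74, 106, 36], [74, 109, 35], [75, 113, 36], [78, 109, 35]]
183 [102, 103, 104, 103, 104, 108, 0, 10, 10, 10, 60, 75, 73, 74, 75, 73, 76, 74, 75, 75, 73, 74] [38, 41, 44, 45, 51, 62, 72, 71, 72, 72, 61, 45, 42, 42, 41, 37, 35, 32, 28, 29, 25, 27]
186 [103, 102, 103, 102, 103, 102, 105, 0, 8, 10, 50, 75, 72, 75, 78, 74, 75, 73, 73, 76, 74, 74] [50, 50, 50, 51, 53, 51, 57, 64, 70, 71, 59, 43, 41, 41, 41, 43, 42, 41, 41, 40, 38, 39]
189 [104, 102, 103, 103, 102, 103, 102, 104, 107, 10, 50, 74, 75, 73, 74, 74, 74, 75, 75, 75, 75, 76] [50, 50, 51, 52, 52, 52, 51, 53, 61, 68, 57, 45, 39, 41, 42, 40, 41, 44, 43, 43, 43, 42]
```

```bash
python3 -c "
from h import *
gap('w18.png'); gs((-55,245,100),(-55,240,12),(-55,218,12))"
```

```text
-95 256 blue 100.9 150.3 green 154.9 205.2 px 370 364
(np.float64(518.0887091809088), np.float64(66.48193241911434), 100, 182.4) [-0.22, 0.4197, 0.4053] [0.0002, -0.0004, 0.0022]
(np.float64(518.2980874495548), np.float64(61.48631826862004), 12, 182.4) [-0.2202, 0.4029, 0.6987] [0.0002, -0.0004, 0.0022]
(np.float64(519.2193518315972), np.float64(39.505616006445166), 12, 182.4) [-0.2199, 0.3296, 0.6986] [0.0002, -0.0004, 0.0022]
```

Request:
step_arm([
  [[-0.1, 0.12, 0.0], [0, 0, 0], -1],
  [[-0.15, 0.24, 0.1], [0, 0, 0], -1],
  [[-0.22, 0.36, 0.2], [0, 0, 0], -1],
  [[-0.22, 0.44, 0.3], [0, 0, 0], -1],
  [[-0.22, 0.44, 0.4], [0, 0, 0], -1],
  [[-0.22, 0.44, 0.5], [0, 0, 0], -1],
  [[-0.22, 0.44, 0.6], [0, 0, 0], -1],
  [[-0.22, 0.44, 0.698], [0, 0, 0], -1],
  [[-0.22, 0.42, 0.698], [0, 0, 0], -1],
  [[-0.22, 0.39, 0.698], [0, 0, 0], -1],
  [[-0.22, 0.37, 0.698], [0, 0, 0], -1],
  [[-0.22, 0.36, 0.698], [0, 0, 0], -1],
  [[-0.22, 0.352, 0.698], [0, 0, 0], -1],
  [[-0.22, 0.346, 0.698], [0, 0, 0], -1],
  [[-0.22, 0.34, 0.698], [0, 0, 0], -1],
  [[-0.22, 0.335, 0.698], [0, 0, 0], -1],
  [[-0.22, 0.33, 0.698], [0, 0, 0], -1],
  [[-0.22, 0.33, 0.698], [0, 0, 0], -1],
  [[-0.22, 0.33, 0.698], [0, 0, 0], -1],
])

```text
t: 46.32
ee_pos: [519.5, 39.2, 12.8]
orientation: [-0.071, 3.14, 0.0]
ft_force: [0.5, 1.7, 0.7]
width: 0.1
grasp_force: 0.6
```

```bash
python3 -c "
from h import *
s();gap('w19.png')"
```

```text
46.32 [519.5  39.2  12.8] corner [-54.7 217.7] w 0.1 g 0.6 F [0.5 1.7 0.7]
-95 288 blue 135.3 151.7 green 151.9 209.5 px 66 65
```

Request:
step_arm([
  [[0, 0, 0], [0, 0, 0], -1],
  [[0, 0, 0], [0, 0, 0], -1],
])

```text
t: 46.53
ee_pos: [519.3, 39.3, 12.6]
orientation: [0.071, -3.141, -0.0]
ft_force: [1.1, 0.4, 1.3]
width: 0.5
grasp_force: 0.6
```

Request:
step_arm([
  [[0, 0.01, 0], [0, 0, 0], -1],
  [[0, 0.02, 0], [0, 0, 0], -1],
  [[0, 0.03, 0], [0, 0, 0], -1],
  [[0, 0.03, 0], [0, 0, 0], -1],
])

```text
t: 46.87
ee_pos: [518.6, 48.7, 12.5]
orientation: [0.072, -3.14, -0.0]
ft_force: [0.5, 0.6, -0.7]
width: 0.6
grasp_force: 0.0
```

```bash
python3 -c "
from h import *
s();gap('w20.png')"
```

```text
46.87 [518.6  48.7  12.5] corner [-55.2 227.2] w 0.6 g 0.0 F [ 0.5  0.6 -0.7]
-95 289 blue 144.9 154.7 green 155.7 213.7 px 43 39
```

```bash
python3 -c "
from h import *
m=load('w17.png')
for p in [(0,220,45),(8,220,45),(0,220,0),(8,220,0)]: print(p,((proj(m,(*st(*p[:2]),p[2]))-[280,210])*400/180).round(0))
for n,uv in [('a',(365,262)),('b',(345,298)),('c',(385,232))]:
  u,v=uv[0]*.45+280,uv[1]*.45+210
  print(n,[(z,inv(ray(m,u,v,z)).tolist()) for z in (0,20,45,75)])
m=load('w5.png')
for uv in [(157,304),(130,322),(184,293)]: print(uv,[(z,inv(ray(m,*uv,z)).tolist()) for z in (0,20,45)])
for p in [(0,220,45),(8,220,45),(0,220,0),(8,220,0)]: print(p,proj(m,(*st(*p[:2]),p[2])))
i=cv2.imread('pics/w5.png')[285:335,80:200]
print(cv2.resize(cv2.cvtColor(i,cv2.COLOR_BGR2GRAY),None,fx=.33,fy=.5,interpolation=3).tolist())
"
```

```text
(0, 220, 45) [350. 296.]
(8, 220, 45) [349. 313.]
(0, 220, 0) [325. 243.]
(8, 220, 0) [323. 259.]
a [(0, [9.7, 239.0]), (20, [-1.5, 232.6]), (45, [-15.5, 224.5]), (75, [-32.2, 214.9])]
b [(0, [28.3, 231.4]), (20, [16.2, 225.4]), (45, [0.9, 217.9]), (75, [-17.3, 208.8])]
c [(0, [-5.4, 246.6]), (20, [-15.8, 239.8]), (45, [-28.8, 231.3]), (75, [-44.5, 221.1])]
(157, 304) [(0, [8.6, 230.5]), (20, [-1.2, 239.0]), (45, [-13.4, 249.4])]
(130, 322) [(0, [24.0, 207.7]), (20, [13.3, 217.5]), (45, [-0.2, 229.9])]
(184, 293) [(0, [-0.7, 252.3]), (20, [-9.9, 259.1]), (45, [-21.3, 267.8])]
(0, 220, 45) [115.1 322.2]
(8, 220, 45) [116.8 332.9]
(0, 220, 0) [141.9 293.9]
(8, 220, 0) [143.2 303.4]
[[152, 151, 147, 144, 145, 147, 148, 149, 150, 151, 152, 151, 151, 153, 155, 154, 153, 153, 153, 153, 153, 153, 152, 149, 145, 142, 143, 143, 143, 142, 141, 142, 142, 143, 144, 147, 149, 145, 145, 149], [152, 152, 150, 148, 132, 128, 130, 131, 132, 131, 131, 131, 133, 135, 137, 135, 133, 135, 136, 138, 137, 136, 134, 132, 127, 125, 127, 128, 127, 125, 123, 126, 129, 128, 136, 146, 147, 144, 145, 150], [102, 
[... 3565 characters left out ...]
, 190, 191, 190, 191, 191, 189, 188, 186, 185, 183, 183, 182, 183, 183, 182, 181, 182, 184, 160, 54], [185, 184, 184, 184, 183, 183, 183, 182, 183, 182, 181, 178, 161, 183, 185, 187, 188, 187, 186, 186, 187, 189, 188, 189, 189, 189, 189, 187, 185, 184, 184, 183, 182, 182, 181, 181, 185, 184, 90, 22], [185, 185, 185, 185, 184, 181, 181, 182, 184, 183, 182, 180, 181, 183, 184, 185, 186, 186, 184, 183, 185, 186, 186, 185, 185, 187, 187, 185, 183, 184, 184, 184, 184, 184, 184, 184, 186, 159, 34, 21], [183, 183, 183, 183, 182, 181, 180, 180, 180, 181, 180, 179, 179, 181, 183, 183, 183, 183, 183, 182, 184, 186, 185, 184, 181, 183, 186, 186, 184, 184, 184, 184, 185, 186, 188, 188, 182, 86, 22, 23]]
```

Request:
step_arm([
  [[0, -0.01, -0.06], [0, 0, 0], -1],
  [[0, -0.02, -0.06], [0, 0, 0], -1],
  [[0, -0.03, -0.06], [0, 0, 0], -1],
  [[0, -0.035, -0.06], [0, 0, 0], -1],
  [[0, -0.038, -0.06], [0, 0, 0], -1],
  [[0, -0.04, -0.06], [0, 0, 0], -1],
  [[0, -0.042, -0.06], [0, 0, 0], -1],
  [[0, -0.042, -0.06], [0, 0, 0], -1],
  [[0, -0.042, -0.06], [0, 0, 0], -1],
  [[0, -0.042, -0.06], [0, 0, 0], -1],
  [[0, -0.042, -0.06], [0, 0, 0], -1],
  [[0, -0.042, -0.06], [0, 0, 0], -1],
  [[0, -0.042, -0.06], [0, 0, 0], -1],
  [[0, -0.042, -0.06], [0, 0, 0], -1],
  [[0, -0.042, -0.06], [0, 0, 0], -1],
])

```text
t: 48.17
ee_pos: [519.4, 35.5, 30.7]
orientation: [0.071, -3.141, -0.0]
ft_force: [-0.7, 0.5, 0.6]
width: 0.7
grasp_force: 0.2
```

Request:
step_arm([
  [[0, 0.004, 0], [0, 0, 0], -1],
  [[0, 0.008, 0], [0, 0, 0], -1],
  [[0, 0.02, 0], [0, 0, 0], -1],
  [[0, 0.06, 0], [0, 0, 0], -1],
  [[0, 0.06, 0], [0, 0, 0], -1],
  [[0, 0.06, 0], [0, 0, 0], -1],
])

```text
t: 48.67
ee_pos: [518.6, 54.4, 30.7]
orientation: [-0.073, 3.141, -0.0]
ft_force: [0.3, 0.5, -0.2]
width: 0.7
grasp_force: 0.0
```

```bash
python3 -c "
from h import *
s();gap('w21.png')
m=load('w21.png'); 
for y in (150,200): print(proj(m,(*st(-95,y),75)))
i=cv2.imread('pics/w21.png'); h=cv2.cvtColor(i,cv2.COLOR_BGR2HSV); v=int(proj(m,(*st(-95,200),75))[1])
print(h[v,::6].tolist()[:60])"
```

```text
48.67 [518.6  54.4  30.7] corner [-55.  232.9] w 0.7 g 0.0 F [ 0.3  0.5 -0.2]
-95 263 blue 137.7 155.2 green 155.5 215.1 px 61 60
[ 42.1 262.8]
[213.3 263.6]
[[103, 131, 167], [103, 131, 166], [103, 131, 165], [103, 131, 165], [103, 133, 167], [103, 133, 165], [103, 131, 165], [103, 132, 85], [102, 135, 70], [102, 131, 70], [101, 129, 71], [74, 97, 150], [74, 99, 150], [74, 99, 149], [74, 97, 147], [74, 98, 149], [74, 96, 148], [74, 97, 147], [74, 98, 146], [74, 96, 146], [74, 98, 145], [74, 96, 146], [74, 99, 144], [75, 97, 144], [75, 98, 143], [74, 97, 142], [75, 95, 142], [74, 97, 142], [74, 97, 142], [74, 98, 141], [74, 97, 140], [75, 98, 138], [75, 98, 138], [74, 100, 138], [74, 98, 138], [75, 97, 137], [74, 99, 137], [74, 98, 136], [74, 98, 135], [75, 102, 60], [75, 97, 58], [75, 98, 57], [74, 96, 56], [73, 99, 54], [75, 100, 51], [0, 9, 83], [15, 12, 84], [10, 9, 85], [0, 12, 88], [15, 12, 88], [10, 9, 89], [15, 6, 86], [0, 9, 86], [10, 9, 86], [20, 9, 82], [8, 12, 82], [15, 6, 82], [15, 11, 90], [10, 8, 91], [10, 8, 90]]
```

The reason is now clear: at z=31 the fingers got further in, with almost no force. The fingers flare upwards, so they were pushing the carton's top edge and tipping it. I'll tilt the tool about 12° so the fingertips lead, and push low.

Request:
step_arm([
  [[0, 0.01, 0.0], [0.07, 0, 0], -1],
  [[0, 0.01, 0.0], [0.14, 0, 0], -1],
  [[0, 0.01, 0.03], [0.14, 0, 0], -1],
  [[0, 0.01, 0.065], [0.14, 0, 0], -1],
  [[0, 0.01, 0.065], [0.14, 0, 0], -1],
  [[0, -0.01, 0.065], [0.14, 0, 0], -1],
  [[0, -0.03, 0.065], [0.14, 0, 0], -1],
  [[0, -0.045, 0.065], [0.14, 0, 0], -1],
  [[0, -0.055, 0.065], [0.14, 0, 0], -1],
  [[0, -0.062, 0.065], [0.14, 0, 0], -1],
  [[0, -0.068, 0.065], [0.14, 0, 0], -1],
  [[0, -0.072, 0.065], [0.14, 0, 0], -1],
  [[0, -0.072, 0.065], [0.14, 0, 0], -1],
])

```text
t: 49.8
ee_pos: [519.8, 31.7, 11.4]
orientation: [-0.07, 3.118, -0.329]
ft_force: [0.7, 0.4, -0.1]
width: 0.7
grasp_force: 0.0
```

```bash
python3 -c "
from h import *
s();gap('w22.png')"
```

```text
49.8 [519.8  31.7  11.4] corner [-54.7 210.2] w 0.7 g 0.0 F [ 0.7  0.4 -0.1]
-95 270 blue 126.7 150.4 green 151.1 218.6 px 71 69
```

Request:
step_arm([
  [[0, -0.004, 0], [0, 0, 0], -1],
  [[0, -0.008, 0], [0, 0, 0], -1],
  [[0, -0.012, 0], [0, 0, 0], -1],
  [[0, -0.012, 0], [0, 0, 0], -1],
])

```text
t: 50.18
ee_pos: [519.6, 30.8, 11.4]
orientation: [-0.069, 3.118, -0.323]
ft_force: [-2.0, 15.5, -3.9]
width: 0.2
grasp_force: 8.2
```

```bash
python3 -c "
from h import *
s();gap('w23.png')"
```

```text
50.18 [519.6  30.8  11.4] corner [-54.9 209.3] w 0.2 g 8.2 F [-2.  15.5 -3.9]
-95 271 blue 125.8 149.7 green 150.3 217.7 px 72 70
```

Request:
step_arm([
  [[0, 0.006, 0], [0, 0, 0], -1],
  [[0, 0.012, 0], [0, 0, 0], -1],
  [[0, 0.03, 0], [0, 0, 0], -1],
  [[0, 0.08, 0], [0, 0, 0], -1],
  [[0, 0.08, -0.1], [-0.07, 0, 0], -1],
  [[0, 0.08, -0.22], [-0.14, 0, 0], -1],
  [[0, 0.08, -0.36], [-0.14, 0, 0], -1],
  [[0.08, 0.05, -0.5], [-0.14, 0, 0], -1],
  [[0.15, -0.05, -0.6], [-0.14, 0, 0], -1],
  [[0.22, -0.14, -0.7], [-0.14, 0, 0], -1],
  [[0.22, -0.14, -0.7], [-0.14, 0, 0], -1],
  [[0.22, -0.14, -0.7], [-0.14, 0, 0], -1],
  [[0.22, -0.14, -0.7], [-0.14, 0, 0], -1],
])

```text
t: 51.32
ee_pos: [454.2, 27.9, 226.9]
orientation: [-0.069, 3.138, 0.0]
ft_force: [0.5, -0.2, -0.3]
width: 0.4
grasp_force: 0.0
```

```bash
python3 -c "
from h import *
s();gap('w24.png')
m=load('w24.png'); i=cv2.imread('pics/w24.png'); h=cv2.cvtColor(i,cv2.COLOR_BGR2HSV); g=cv2.cvtColor(i,cv2.COLOR_BGR2GRAY)
for x in (-100,-60,-20):
  for y in (0,50,100,150,200):
    u,v=proj(m,(*st(x,y),75)); u=int(u);v=int(v); print(x,y,u,v,g[v,u-8:u+9].tolist())
for y in (25,75,125,175):
  for x in (-110,0):
    u,v=proj(m,(*st(x,y),75)); u=int(u);v=int(v); print(x,y,u,v,g[v-8:v+9,u].tolist())
"
```

```text
51.32 [454.2  27.9 226.9] corner [-120.5  209.2] w 0.4 g 0.0 F [ 0.5 -0.2 -0.3]
-95 253 blue 100.9 149.5 green 150.3 200.5 px 246 245
-100 0 50 246 [116, 116, 115, 116, 116, 116, 115, 116, 137, 173, 192, 193, 192, 190, 192, 191, 190]
-100 50 115 246 [175, 175, 174, 174, 174, 175, 173, 169, 154, 166, 195, 196, 194, 194, 194, 193, 193]
-100 100 180 246 [175, 174, 174, 174, 174, 174, 175, 170, 142, 107, 117, 118, 118, 118, 118, 118, 118]
-100 150 245 246 [105, 105, 105, 105, 105, 105, 105, 103, 94, 101, 118, 118, 119, 119, 117, 117, 117]
-100 200 310 246 [105, 105, 105, 105, 104, 104, 103, 104, 87, 52, 49, 66, 76, 76, 77, 76, 78]
-60 0 59 294 [11, 11, 10, 7, 24, 46, 54, 58, 87, 132, 174, 193, 194, 193, 192, 191, 192]
-60 50 122 294 [177, 176, 176, 176, 175, 176, 176, 175, 155, 153, 184, 195, 195, 194, 194, 193, 192]
-60 100 185 294 [178, 177, 176, 176, 177, 176, 176, 176, 152, 119, 118, 119, 118, 118, 118, 118, 118]
-60 150 247 294 [107, 107, 107, 107, 106, 107, 107, 106, 105, 94, 98, 119, 119, 119, 118, 118, 117]
-60 200 310 294 [19, 18, 21, 21, 21, 19, 20, 17, 19, 19, 19, 20, 17, 20, 
[... 552 characters left out ...]
 183, 184, 183, 183, 183, 183, 184, 184]
0 25 102 359 [184, 185, 185, 185, 185, 185, 180, 178, 178, 177, 178, 177, 177, 177, 178, 177, 177]
-110 75 146 234 [40, 50, 49, 39, 30, 55, 116, 169, 185, 184, 184, 184, 184, 184, 184, 184, 185]
0 75 162 359 [186, 186, 186, 186, 186, 186, 171, 148, 136, 136, 137, 138, 139, 139, 139, 141, 143]
-110 125 211 234 [40, 53, 51, 41, 32, 42, 82, 107, 111, 112, 112, 110, 112, 112, 112, 112, 111]
0 125 221 359 [114, 114, 114, 114, 113, 113, 127, 146, 147, 97, 27, 8, 7, 12, 11, 11, 10]
-110 175 277 234 [39, 50, 51, 43, 32, 38, 72, 101, 112, 110, 113, 112, 111, 112, 110, 111, 111]
0 175 281 359 [113, 114, 108, 97, 88, 77, 56, 36, 26, 15, 14, 19, 10, 11, 14, 9, 9]
```

The row is now closed and square: the seams are thin lines and green spans 150.3–200.5 mm. Next I'll locate the knob.

```bash
python3 -c "
from h import *
m=load('w8.png'); i=cv2.imread('pics/w8.png'); g=cv2.cvtColor(i,cv2.COLOR_BGR2GRAY)
b=(g[215:312,82:168]<48).astype(np.uint8); n,l,st_,c=cv2.connectedComponentsWithStats(b); k=1+np.argmax(st_[1:,4]); 
cs,_=cv2.findContours((l==k).astype(np.uint8),cv2.RETR_EXTERNAL,cv2.CHAIN_APPROX_NONE); p=cs[0][:,0]; print(p.min(0)+[82,215],p.max(0)+[82,215])
for uv in [(124.5,259.5),(p.max(0)[0]+82,259)]: print('skirt',uv,ray(m,*uv,64.5),inv(ray(m,*uv,64.5)))
print('pred axis',st(-55,-40),proj(m,(*st(-55,-40),64.5)),proj(m,(*st(-55,-40),92.5)))
for r in range(222,312,5): print(r,(g[r,84:140:2]).tolist())
gs((-55,-40,150),(-55,-40,69))"
```

```text
[ 89 227] [160 303]
skirt (124.5, 259.5) [ 526.5 -218.7] [-58.5 -40.3]
skirt (np.int32(160), 259) [ 524.9 -190.5] [-59. -12.]
pred axis [ 530.02327049 -218.26807416] [125.4 263.7] [109.  277.1]
222 [117, 116, 114, 114, 115, 114, 115, 115, 114, 112, 114, 113, 114, 114, 114, 113, 112, 113, 112, 111, 111, 112, 112, 111, 111, 111, 110, 110]
227 [115, 117, 116, 115, 115, 114, 114, 113, 112, 112, 113, 111, 92, 69, 49, 35, 35, 33, 33, 34, 34, 36, 55, 76, 94, 108, 110, 109]
232 [116, 115, 116, 115, 114, 115, 116, 104, 49, 35, 33, 35, 34, 27, 19, 5, 7, 7, 7, 5, 5, 7, 7, 6, 16, 33, 23, 7]
237 [116, 114, 114, 114, 115, 78, 33, 35, 30, 17, 13, 15, 16, 13, 11, 6, 4, 8, 8, 8, 9, 8, 7, 7, 8, 7, 4, 7]
242 [113, 113, 114, 98, 34, 31, 21, 16, 23, 27, 11, 9, 5, 7, 4, 6, 6, 4, 6, 7, 5, 7, 7, 10, 11, 8, 9, 10]
247 [113, 112, 104, 37, 29, 18, 20, 12, 13, 8, 9, 7, 4, 9, 6, 5, 5, 9, 6, 8, 8, 5, 7, 10, 11, 10, 11, 10]
252 [111, 113, 80, 25, 19, 33, 28, 40, 38, 35, 32, 31, 28, 20, 13, 9, 5, 7, 6, 8, 7, 3, 8, 10, 8, 11, 9, 11]
257 [107, 110, 85, 25, 25, 30, 27, 38, 36, 34, 29, 30, 24, 22, 11, 9, 6, 7, 6, 4, 5,
[... 767 characters left out ...]
, 5, 7, 9, 6, 10, 58, 57, 44, 50, 57, 71, 87, 96]
297 [70, 72, 76, 86, 105, 90, 26, 23, 149, 196, 131, 20, 20, 11, 12, 9, 3, 37, 95, 104, 102, 103, 103, 104, 104, 103, 104, 104]
302 [68, 70, 72, 77, 100, 107, 83, 47, 150, 195, 129, 17, 18, 10, 26, 83, 104, 103, 102, 102, 101, 102, 121, 143, 110, 100, 103, 102]
307 [71, 72, 75, 79, 93, 106, 106, 105, 104, 105, 104, 103, 104, 104, 104, 105, 104, 103, 102, 102, 101, 101, 114, 162, 158, 102, 101, 102]
(np.float64(530.0232704937307), np.float64(-218.26807415906032), 150, 182.4) [-0.2166, -0.8322, 0.253] [0.0, 0.0004, 0.0018]
(np.float64(530.0232704937307), np.float64(-218.26807415906032), 69, 182.4) [-0.2165, -0.8322, 0.523] [0.0, 0.0004, 0.0018]
```

Request:
step_arm([
  [[-0.1, -0.12, 0.0], [0, 0, 0.05], -0.18],
  [[-0.2, -0.24, 0.0], [0, 0, 0.1], -0.18],
  [[-0.21, -0.37, 0.0], [0, 0, 0.1], -0.18],
  [[-0.21, -0.5, 0.0], [0, 0, 0.1], -0.18],
  [[-0.21, -0.62, 0.0], [0, 0, 0.1], -0.18],
  [[-0.21, -0.74, 0.0], [0, 0, 0.1], -0.18],
  [[-0.21, -0.832, 0.1], [0, 0, 0.1], -0.18],
  [[-0.21, -0.832, 0.2], [0, 0, 0.1], -0.18],
  [[-0.21, -0.832, 0.3], [0, 0, 0.1], -0.18],
  [[-0.21, -0.832, 0.3], [0, 0, 0.1], -0.18],
  [[-0.21, -0.832, 0.3], [0, 0, 0.1], -0.18],
])

```text
t: 52.28
ee_pos: [526.6, -217.3, 133.1]
orientation: [-0.164, -3.131, -0.004]
ft_force: [-0.7, -0.3, 0.8]
width: 36.1
grasp_force: 0.0
```

```bash
python3 -c "
from h import *
s(); print(get_obs()['qpos'].round(2))
x,y=st(-56.5,-40.2); go((x,y,105,174),(x,y,69.5,174))"
```

```text
52.28 [ 526.6 -217.3  133.1] corner [-58.4 -38.8] w 36.1 g 0.0 F [-0.7 -0.3  0.8]
[-0.41  0.46  1.81  0.    0.87 -1.88]
(np.float64(528.5329613793283), np.float64(-218.5307122056739), 105, 174) [-0.0075, -0.0037, 0.0935] [0.0014, -0.0042, 0.0002]
(np.float64(528.5329613793283), np.float64(-218.5307122056739), 69.5, 174) [-0.0083, -0.004, 0.2118] [0.0014, -0.0042, 0.0002]
```

Request:
step_arm([
  [[-0.008, -0.004, 0.05], [0, 0, 0], -0.18],
  [[-0.008, -0.004, 0.1], [0, 0, 0], -0.18],
  [[-0.008, -0.004, 0.14], [0, 0, 0], -0.18],
  [[-0.008, -0.004, 0.18], [0, 0, 0], -0.18],
  [[-0.008, -0.004, 0.205], [0, 0, 0], -0.18],
  [[-0.008, -0.004, 0.21], [0, 0, 0], -0.18],
  [[-0.008, -0.004, 0.21], [0, 0, 0], -0.18],
  [[-0.008, -0.004, 0.21], [0, 0, 0], -0.5],
  [[-0.008, -0.004, 0.21], [0, 0, 0], -1],
  [[-0.008, -0.004, 0.21], [0, 0, 0], -1],
  [[-0.008, -0.004, 0.21], [0, 0, 0], -1],
  [[-0.008, -0.004, 0.21], [0, 0, 0], -1],
  [[-0.008, -0.004, 0.21], [0, 0, 0], -1],
])

```text
t: 53.37
ee_pos: [530.6, -221.6, 73.8]
orientation: [0.164, 3.136, -0.004]
ft_force: [-1.4, -7.7, -0.6]
width: 14.0
grasp_force: 30.0
```

```bash
python3 -c "
from h import *
s(); o=get_obs(); print(o['moment'].round(2), np.degrees(R.from_rotvec(o['orientation']).as_euler('zyx')).round(1))"
```

```text
53.37 [ 530.6 -221.6   73.8] corner [-54.5 -43.4] w 14.0 g 30.0 F [-1.4 -7.7 -0.6]
[-1.29  0.11  0.06] [-1.740e+02  1.000e-01  1.798e+02]
```

Request:
step_arm([
  [[0, -0.004, 0], [0, 0, 0.04], -1],
  [[0, -0.004, 0], [0, 0, 0.08], -1],
  [[0, -0.004, 0], [0, 0, 0.13], -1],
  [[0, -0.004, 0], [0, 0, 0.18], -1],
  [[0, -0.004, 0], [0, 0, 0.23], -1],
  [[0, -0.004, 0], [0, 0, 0.28], -1],
  [[0, -0.004, 0], [0, 0, 0.33], -1],
  [[0, -0.004, 0], [0, 0, 0.38], -1],
  [[0, -0.004, 0], [0, 0, 0.43], -1],
  [[0, -0.004, 0], [0, 0, 0.48], -1],
  [[0, -0.004, 0], [0, 0, 0.53], -1],
  [[0, -0.004, 0], [0, 0, 0.58], -1],
  [[0, -0.004, 0], [0, 0, 0.63], -1],
  [[0, -0.004, 0], [0, 0, 0.68], -1],
  [[0, -0.004, 0], [0, 0, 0.72], -1],
  [[0, -0.004, 0], [0, 0, 0.75], -1],
  [[0, -0.004, 0], [0, 0, 0.75], -1],
  [[0, -0.004, 0], [0, 0, 0.75], -1],
])

```text
t: 54.87
ee_pos: [530.9, -221.5, 73.8]
orientation: [1.809, 2.566, 0.001]
ft_force: [0.4, -1.2, 2.3]
width: 13.7
grasp_force: 30.0
```

```bash
cat >> h.py <<'E'
def k():
    o=get_obs(); x=R.from_rotvec(o['orientation']).as_matrix()[:,0]; y=np.degrees(np.arctan2(x[1],x[0]))
    print('yaw',round(y,1),'knob',round(np.radians((180+Y-y+180)%360-180),3),'mom',o['moment'].round(2))
E
python3 -c "
from h import *
s(); k()"
```

```text
54.87 [ 530.9 -221.5   73.8] corner [-54.3 -43.3] w 13.7 g 30.0 F [ 0.4 -1.2  2.3]
yaw 109.6 knob 1.27 mom [-0.23 -0.36 -0.06]
```

Now on to the far stop, watching the moment.

Request:
step_arm([
  [[0, 0, 0], [0, 0, 0.02], -1],
  [[0, 0, 0], [0, 0, 0.04], -1],
  [[0, 0, 0], [0, 0, 0.05], -1],
  [[0, 0, 0], [0, 0, 0.05], -1],
])

```text
t: 55.2
ee_pos: [530.9, -221.5, 73.8]
orientation: [1.904, 2.497, -0.0]
ft_force: [1.5, -1.4, 4.7]
width: 14.5
grasp_force: 30.7
```

```bash
python3 -c "
from h import *
s(); k()"
```

```text
55.2 [ 530.9 -221.5   73.8] corner [-54.3 -43.3] w 14.5 g 30.7 F [ 1.5 -1.4  4.7]
yaw 105.4 knob 1.345 mom [-0.4  -0.42  0.69]
```

Request:
step_arm([
  [[0, 0, 0], [0, 0, 0.04], -1],
  [[0, 0, 0], [0, 0, 0.04], -0.18],
  [[0, 0, 0], [0, 0, 0.04], -0.18],
  [[0, 0, 0], [0, 0, 0.04], -0.18],
  [[0, 0, 0], [0, 0, 0.04], -0.18],
  [[0, 0, -0.1], [0, 0, 0.04], -0.18],
  [[0, 0, -0.2], [0, 0, 0.04], -0.18],
  [[0, 0, -0.3], [0, 0, 0.04], -0.18],
  [[0, 0, -0.4], [0, 0, 0], -0.18],
  [[0, 0, -0.5], [0, 0, -0.08], -0.18],
  [[0.1, 0.1, -0.5], [0, 0, -0.16], -0.18],
  [[0.2, 0.2, -0.5], [0, 0, -0.24], -0.18],
  [[0.3, 0.25, -0.5], [0, 0, -0.32], -0.18],
  [[0.4, 0.25, -0.5], [0, 0, -0.4], -0.18],
  [[0.5, 0.25, -0.5], [0, 0, -0.48], -0.18],
  [[0.6, 0.25, -0.5], [0, 0, -0.56], -0.18],
  [[0.6, 0.25, -0.5], [0, 0, -0.64], -0.18],
  [[0.6, 0.25, -0.5], [0, 0, -0.72], -0.18],
  [[0.6, 0.25, -0.5], [0, 0, -0.8], -0.18],
  [[0.6, 0.25, -0.5], [0, 0, -0.8], -0.18],
])

```text
t: 56.87
ee_pos: [554.7, -27.3, 222.8]
orientation: [-0.156, -3.137, -0.0]
ft_force: [-0.5, -0.4, 0.6]
width: 35.9
grasp_force: 0.0
```

```bash
python3 -c "
from h import *
s(); k(); gap('w25.png')
m=load('w25.png'); g=cv2.cvtColor(cv2.imread('pics/w25.png'),cv2.COLOR_BGR2GRAY)
for x in (-90,-40):
  for y in (0,50,100,150,200):
    u,v=proj(m,(*st(x,y),75)).astype(int); print(x,y,u,v,g[v,max(0,u-8):u+9].tolist() if 0<=v<480 else '')
u,v=proj(m,(*st(-55,-42),92.5)).astype(int); print('knob',u,v)
for r in range(v-44,v+45,6): print(r,g[r,max(0,u-48):u+48:4].tolist())
"
```

```text
56.87 [554.7 -27.3 222.8] corner [-22.4 149.8] w 35.9 g 0.0 F [-0.5 -0.4  0.6]
yaw 174.3 knob 0.141 mom [ 0.08 -0.16 -0.01]
-95 123 blue 101.1 149.9 green 150.5 199.4 px 309 308
-90 0 101 161 [130, 131, 131, 132, 131, 132, 132, 131, 141, 180, 208, 208, 207, 207, 207, 206, 206]
-90 50 169 150 [191, 190, 190, 190, 188, 189, 189, 187, 163, 171, 208, 210, 209, 209, 208, 208, 208]
-90 100 239 140 [190, 189, 189, 189, 189, 189, 189, 172, 136, 122, 127, 127, 127, 127, 127, 128, 126]
-90 150 309 130 [116, 116, 116, 115, 114, 115, 115, 112, 102, 108, 127, 128, 126, 127, 127, 127, 125]
-90 200 380 120 [114, 114, 114, 114, 113, 113, 112, 114, 102, 86, 82, 81, 81, 81, 81, 80, 81]
-40 0 120 227 [124, 123, 124, 123, 123, 123, 123, 122, 123, 147, 189, 211, 211, 210, 210, 211, 210]
-40 50 186 218 [195, 194, 194, 194, 194, 193, 193, 191, 167, 175, 212, 213, 212, 212, 211, 211, 210]
-40 100 252 209 [195, 194, 194, 195, 194, 193, 194, 194, 170, 135, 127, 129, 130, 129, 129, 129, 129]
-40 150 319 200 [119, 117, 118, 118, 117, 118, 118, 117, 107, 108, 125, 130, 128, 129, 128, 129, 129]
-40 200 387 190 [1
[... 1008 characters left out ...]
 18, 13, 15, 39, 40, 49, 49, 50, 48, 29]
232 [35, 34, 35, 34, 168, 232, 232, 121, 34, 34, 23, 40, 37, 50, 51, 50, 49, 51, 49, 49, 48, 49, 35, 15]
238 [33, 35, 34, 35, 40, 50, 28, 21, 54, 47, 127, 131, 128, 107, 32, 41, 50, 48, 48, 48, 33, 18, 35, 42]
244 [34, 35, 35, 34, 35, 34, 35, 33, 35, 33, 138, 130, 129, 127, 128, 131, 114, 64, 51, 48, 47, 61, 107, 128]
250 [34, 35, 35, 34, 36, 33, 36, 35, 34, 34, 37, 123, 128, 128, 125, 127, 128, 127, 127, 126, 124, 126, 126, 125]
256 [34, 35, 35, 34, 35, 34, 35, 34, 35, 34, 34, 84, 127, 127, 127, 125, 126, 126, 126, 125, 124, 204, 150, 125]
262 [36, 34, 36, 34, 33, 36, 34, 35, 35, 35, 33, 54, 122, 128, 127, 125, 126, 126, 125, 124, 122, 122, 125, 122]
```

```bash
python3 -c "
from h import *
m=load('w25.png'); g=cv2.cvtColor(cv2.imread('pics/w25.png'),cv2.COLOR_BGR2GRAY)
v,u=np.where(g[222:242,5:34]>200); c=(u.mean()+5,v.mean()+222); p=inv(ray(m,*c,92.5)); d=p-np.array([-54.3,-43.3])
a=np.arctan2(-d[1],d[0]); print(c,p,a,[u.min()+5,u.max()+5,v.min()+222,v.max()+222])
if 1.15<a<1.45: print(close_job())"
```

```text
(np.float64(23.6), np.float64(231.03076923076924)) [-51.  -59.6] 1.3710422807519809 [np.int64(16), np.int64(32), np.int64(227), np.int64(236)]
the job is handed in; nothing more can be done
None
```

The job is handed in: all four cartons stand in a closed, square row against the fence and reader block, and the selector knob is turned past its click to the far stop (about 1.3 rad).

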